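# Set the depth stop to a cleaned cup

## Task

Set up the yellow-armed depth-stop stand for the next part: put every brass bush left on its base into the clear bin, and scrub out the aluminium cup with the brush (right down to the floor, up nearly to the rim, and down to the floor again) before standing the brush back in its holder. Then stand the cup upright on the centre of the stand's round green pad, swing the arm fully home over it, lower the stop rod gently until its shoe rests on the cup's rim, and only then turn the red clamp lever fully over to lock it. Leave the shoe touching the rim, and leave the other things on the bench where they are.

Things in the scene. Friction and masses are not known exactly. Their poses are not given: they have to be found in the camera images.
- stand: Depth-stop stand, fixed to the bench. Grey base plate 300 x 260 mm, 12 mm thick, its long side along its own x (from -130 to +170 mm); origin at bench level under the centre of the round green pad (74 mm diameter, its top 4 mm above the plate). Steel column of 28 mm diameter at +140 mm on its x axis, up to 138 mm. On the column turns a yellow arm (142 to 170 mm above the bench) that reaches 140 mm to a vertical stop rod.
- pad (a point): Centre of the top of the round green pad, 16 mm above the bench: where the cup has to stand.
- column (a point): Point on the vertical swing axis of the yellow arm, 170 mm above the bench (top of the arm's hub).
- stop_arm (a joint): Swing of the yellow arm about the column (rad). 0: fully home, against its end stop, the rod straight over the pad (arm pointing along the stand's -x). It grows as the arm swings clockwise seen from above, towards the stand's +y side, up to 1.5. Moderate friction (0.15 N m): it stays where it is left. Pull the rod's knob round in an arc of radius 140 mm about the column.
- stop_rod (a joint): How far the stop rod is lowered (m): 0 fully up, with the shoe's underside 130 mm above the bench; 0.060 at the lowest. Friction of about 4 N: it stays where it is left, and needs about 2 N to push down.
- shoe (a point): Centre of the underside of the steel shoe (disc, 60 mm diameter, 8 mm thick) at the foot of the stop rod, under the arm.
- stop_knob (a point): Centre of the top of the black knob (30 mm diameter, 26 mm tall) on top of the stop rod, 124 mm above the shoe's underside: hold it from above to swing the arm and to push the rod down.
- clamp_lever (a joint): Turn of the red clamp lever (rad): 0 loose, 1.1 fully over (locked, end stop). Vertical axis; it grows clockwise seen from above: with the arm home its peg travels from leaning towards the stop rod to leaning towards the column. Friction 0.05 N m: it stays where it is left. (Locking does not change how the rod feels.)
- clamp_pivot (a point): Axis of the clamp lever, on top of the arm half way (70 mm) between column and rod, 166 mm above the bench.
- clamp_peg (a point): Top centre of the red upright peg (14 mm diameter, its upper 27 mm standing clear above the lever bar) at the lever's end, 70 mm from the clamp pivot, 204 mm above the bench, to the side of the arm. Push or pinch it.
- cup: Plain aluminium cup, loose, 60 mm outer and 50 mm inner diameter, 70 mm tall, floor 6 mm thick, about 0.45 kg. Origin: centre of its underside, z up.
- cup_rim (a point): Centre of the cup's mouth, level with the rim, 70 mm above its underside.
- brush: Bottle brush standing head down in its holder, 150 mm long, 70 g: white bristle head (32 mm diameter, lowest 60 mm, rigid), wooden handle (16 mm diameter, from 60 to 126 mm), red end knob (26 mm diameter, 126 to 150 mm). Origin: centre of the head's flat lower end; z points up along the handle.
- holder: Grey brush holder fixed on the bench: round pot, 50 mm outer and 42 mm inner diameter, 40 mm tall, floor 5 mm thick, on a 75 mm square foot. Origin: centre of its underside.
- bin: Clear open-topped parts bin fixed on the bench, 160 mm along its x and 200 mm along its y, 50 mm tall, walls 4 mm thick, floor about 4 mm. Origin: centre of its underside.
- bush1: Brass drill bush 1: short cylinder, 30 mm diameter, 18 mm tall, about 60 g, with a dark bore showing on top; stands on the base plate or on the green pad of the stand. Origin: centre of its underside, z up. May be absent (None).
- bush2: Brass drill bush 2: short cylinder, 30 mm diameter, 18 mm tall, about 60 g, with a dark bore showing on top; stands on the base plate or on the green pad of the stand. Origin: centre of its underside, z up. May be absent (None).
- bush3: Brass drill bush 3: short cylinder, 30 mm diameter, 18 mm tall, about 60 g, with a dark bore showing on top; stands on the base plate or on the green pad of the stand. Origin: centre of its underside, z up. May be absent (None).
- bush4: Brass drill bush 4: short cylinder, 30 mm diameter, 18 mm tall, about 60 g, with a dark bore showing on top; stands on the base plate or on the green pad of the stand. Origin: centre of its underside, z up. May be absent (None).
- marker: White and black marker pen lying on the bench, about 135 mm long: leave alone.
- rule: Steel rule, 150 x 22 x 4 mm, lying on the bench: leave alone.
- tape: Yellow tape measure, 60 x 35 x 55 mm, on the bench: leave alone.
- pliers: Red-handled pliers, about 170 mm long, lying on the bench: leave alone.
- torch: Dark pocket torch, about 115 mm long, lying on the bench: leave alone.

How it is judged:
On the way, in this order (a step that is already met when the one before it is completed fails the run):
1. the brush head reaches the floor of the cup (horizontal distance between brush and cup below 0.016 m and z of brush in the frame of cup below 0.022 m), for 0.05 s.
2. the brush is drawn up to near the cup's rim (horizontal distance between brush and cup below 0.016 m and z of brush in the frame of cup above 0.042 m), for 0.05 s.
3. the brush head reaches the floor of the cup again (all of step 1), for 0.05 s.
4. the brush is back in its holder and the cup stands upright on the pad (horizontal distance between brush and holder below 0.012 m and height (world z) of brush below 0.015 m and angle between brush's own z axis and vertical below 0.35 rad and horizontal distance between cup and pad below 0.012 m and angle between cup's own z axis and vertical below 0.08 rad and z of cup in the frame of pad below 0.006 m), for 0.2 s.
5. with the arm home and the clamp still loose, the shoe touches the cup's rim (value of joint stop_arm below 0.08 rad and z of shoe in the frame of cup_rim between -0.004 and 0.002 m and horizontal distance between cup and pad below 0.012 m and angle between cup's own z axis and vertical below 0.08 rad and z of cup in the frame of pad below 0.006 m and value of joint clamp_lever below 0.4 rad), for 0.2 s.
6. the clamp lever is fully over with the shoe still on the rim (value of joint stop_arm below 0.08 rad and z of shoe in the frame of cup_rim between -0.004 and 0.002 m and value of joint clamp_lever above 0.95 rad), for 0.2 s.
At the end, for the whole second after the job is handed in: Every bush present lies in the bin; brush in its holder (within 12 mm of its axis, tilt under 0.35 rad); cup upright on the pad within 12 mm of its centre; arm home within 0.08 rad; shoe on the rim (gap under 2 mm); clamp lever turned at least 0.95 rad; all at rest (all of step 4 and all of step 6 and x of bush1 in the frame of bin between -0.076 and 0.076 m and y of bush1 in the frame of bin between -0.096 and 0.096 m and height (world z) of each of bush1, bush2, bush3, bush4 below 0.05 m and linear speed of each of bush1, bush2, bush3, bush4 below 0.05 m/s and x of bush2 in the frame of bin between -0.076 and 0.076 m and y of bush2 in the frame of bin between -0.096 and 0.096 m and x of bush3 in the frame of bin between -0.076 and 0.076 m and y of bush3 in the frame of bin between -0.096 and 0.096 m and x of bush4 in the frame of bin between -0.076 and 0.076 m and y of bush4 in the frame of bin between -0.096 and 0.096 m and linear speed of cup below 0.02 m/s and linear speed of brush below 0.03 m/s); the robot touches nothing.
It fails at once if the cup is pressed onto the stand with more than about 60 N (contact force between cup and stand above 120 N).
It fails at once if a bystander (marker, rule, tape measure, pliers, torch) is shifted more than 40 mm (distance of any of marker, rule, tape, pliers, torch from where it was at the start of the episode above 0.04 m).
Of bush1, bush2, bush3, bush4 only 2 to 4 are there at a start; the rules pass over those that are not, and their reading is None.
At some moment in a run one of bush1, bush2, bush3, bush4 may be knocked a few centimetres aside while the robot is not near it.
Once in a run the grip may slacken for a moment while it holds something.
It also fails if it takes over 210 s, if anything falls off the work surface, if the arm or the gripper's body presses on something with over 40 N, if the wrist force passes 120 N, or if a joint passes its speed limit or range.

## Robot

A 6-joint arm with a two-finger parallel gripper is mounted at the origin on the work surface. World frame = base frame: x ahead of the robot, y to its left, z up, the work surface at z = 0. Lengths are in m, angles in rad, forces in N, time in s.
With the tool pointing down it reaches from about 0.25 to 0.725 m from the base axis. Payload 4 kg.
Tool frame: the origin (TCP) lies at the very end of the fingers, on their centre line; the grasp point (between the pads) lies 19 mm behind it; y points along the fingers, z is the direction in which the jaws open and shut, and the axes are right-handed (so a half turn about y gives the same grasp; the last joint's range is limited). The gripper opens to 85 mm and grips with 20 to 120 N. Pads are 22 mm wide; open, the fingers measure 114 mm over their backs; the gripper's body (76 mm by 85 mm) begins 54 mm behind the grasp point. The pads swing forward as they close: fully open they stand 13 mm farther back than shut.
Start: joints at [1.112, 0.241, 0.005, 1.335, 0, 1.571], TCP at [0.221, 0.448, 0.231] pointing down, gripper open.
Joint ranges: [-2.72, 2.72], [-1.05, 1.87], [-1.09, 1.28], [-1.99, 2.15], [-1.42, 1.44], [-3.14, 3.14]. Speed limits (rad/s): [2.79, 2.79, 3.14, 3.14, 3.14, 3.14].

## Interface

Orientations are given as a unit quaternion [x, y, z, w].
In Python, from workcell import bot gives the robot as it stands. The module is installed in compiled form; this text tells all that it offers.
- The arm moves only by the tool move_arm, never from a script. Its argument "increments" is a list of rows, each an object with "grip": the closure, from 0 (fully open) to 1 (shut); "linear": the shift along the tool's x, y, z scaled (see below), a list of three; "twist": the turn about the tool's y scaled (see below). A call has exactly 5 rows; each row shifts and turns the pose as measured when the row begins, along the tool's axes as they then stand; what a row does not reach is not made up. The controller multiplies each number of a shift by 0.2 m and each number of a turn by 2 rad. A row lasts 1/10 s, in which the tool goes at most 50 mm and 8.59 degrees, less where a joint would pass 70% of its speed; a pose out of reach is approached as far as the arm can. A call with a number of a shift or a turn outside -1 to 1 is refused whole. A call with a gripper value outside its range is refused whole. The fingers move at their own pace and stop on an object; the grip force is fixed at half the most. Time passes only in rows, so rows that do not move let the fingers close, or fill a call up. It gives the time, the measured TCP pose, the force and the opening at its end, in the units of the state.
- bot.get_obs(): the state, without advancing time (a new reading comes with each control period).
- bot.camera(name): name is "side" or "top"; returns (picture, depth): 420x560x3 uint8, blue, green, red; 420x560 float32, m along the optical axis (not along the pixel's ray), 0 where there is no reading.
- bot.camera_params(name): a dict with "camera_matrix" (3x3 intrinsics, pixels), "rvec" (rotation vector, rad) and "tvec" (3), from world to camera coordinates, as OpenCV has them. Camera axes: x right, y down, z forward; pixel columns grow to the right and rows downward; lengths in m; the calibration is good to about 2 mm. A picture is of the moment at which its call begins. camera_params takes no time and is no camera call.
- bot.job_done(): hands the job in, once; it reports no verdict.
The state is a dict: "clock": time; "joint_pos": joint angles; "joint_vel": joint speeds; "tau": joint torques, N m; "eef_pos": TCP position; "tool_rot": TCP orientation; "ft_force": force on the tool from outside, world axes, zero at the start; "ft_torque": the same for the moment, N m; "grip_width": finger opening in m.
Only numpy, scipy, OpenCV 4.12 (cv2) and the standard library are available. Lean on these libraries where they do the work, as an engineer would, in place of code of your own. Each camera call takes 0.05 s, during which the arm holds its last target. There are 200 camera calls.

## Working session

There is one attempt and no reset: what is moved stays moved. The work goes in short steps, Python scripts to look and compute and a tool call to move; the robot and the scene stay as the last step left them, time stands still between calls to the robot, and variables do not carry over. Pictures are saved under pics/ and viewed, about 12 in all and at most 16, crops included, and the job is handed in when it is done.

Besides the shell and the picture viewer there is one more tool, called in YAML: its name, and indented under it one key for each argument. move_arm: Moves the arm, as the interface text tells. Its arguments: {"type":"object","properties":{"increments":{"type":"array"}},"required":["increments"]}

```bash
mkdir -p pics
cat > h.py <<'E'
import numpy as np, cv2
from workcell import bot
from scipy.spatial.transform import Rotation as Rn
def P(n):
    p=bot.camera_params(n); K=np.array(p["camera_matrix"],float).reshape(3,3)
    R=cv2.Rodrigues(np.array(p["rvec"],float))[0]; t=np.array(p["tvec"],float).ravel()
    return K,R,t
def ray(n,u,v,z):
    K,R,t=P(n); d=R.T@np.linalg.inv(K)@[u,v,1]; c=-R.T@t
    return c+d*(z-c[2])/d[2]
def cloud(n,D):
    K,R,t=P(n); v,u=np.mgrid[:D.shape[0],:D.shape[1]]
    pc=np.stack([(u-K[0,2])/K[0,0]*D,(v-K[1,2])/K[1,1]*D,D],-1)
    return (pc-t)@R
def proj(n,p):
    K,R,t=P(n); q=K@(R@np.array(p,float)+t); return q[:2]/q[2]
def save(n,name,crop=None,s=1.4):
    im,D=bot.camera(n); np.savez(''+name,im=im,D=D)
    if crop: a,b,c,d=crop; im=im[b:d,a:c]
    cv2.imwrite(f'pics/{name}.png',cv2.resize(im,None,fx=s,fy=s,interpolation=cv2.INTER_CUBIC))
    return cloud(n,D)
E
python3 - <<'E'
from h import *
for n in("top","side"):
    save(n,n+"0"); K,R,t=P(n); print(n,K.round(1).tolist(),(-R.T@t).round(3),R.round(2).tolist())
o=bot.get_obs();print(o)
print(Rn.from_quat(o["tool_rot"]).as_matrix().round(3))
E
```

```text
top [[541.0, 0.0, 279.6], [0.0, 541.0, 207.2], [0.0, 0.0, 1.0]] [ 0.421 -0.051  1.704] [[0.03, -1.0, 0.01], [-1.0, -0.03, -0.07], [0.07, -0.0, -1.0]]
side [[483.2, 0.0, 277.2], [0.0, 483.2, 215.7], [0.0, 0.0, 1.0]] [ 0.27  -0.975  0.913] [[0.97, -0.22, 0.02], [-0.12, -0.6, -0.79], [0.19, 0.76, -0.62]]
{'clock': 0.1, 'joint_pos': array([1.11203031e+00, 2.41330484e-01, 3.88508270e-03, 1.33519478e+00,
       1.30487647e-06, 1.57082744e+00]), 'joint_vel': array([ 0.00144882, -0.00054713,  0.00083119,  0.00065529,  0.00093123,
        0.00014897]), 'tau': array([ 1.39058243e-04, -3.73139048e+01,  2.53010094e+01,  1.08698301e-02,
       -1.71344901e-06,  7.88083497e-06]), 'eef_pos': array([0.22117677, 0.44780618, 0.23051552]), 'tool_rot': array([ 0.68921737, -0.16093894,  0.16064161, -0.68794792]), 'ft_force': array([ 0.62042694,  0.38203767, -0.41729091]), 'ft_torque': array([-0.02495913, -0.05689177, -0.0356513 ]), 'grip_width': 0.0855628639559897}
[[ 0.897 -0.001  0.443]
 [-0.443 -0.002  0.897]
 [-0.    -1.    -0.002]]
```

View pics/top0.png

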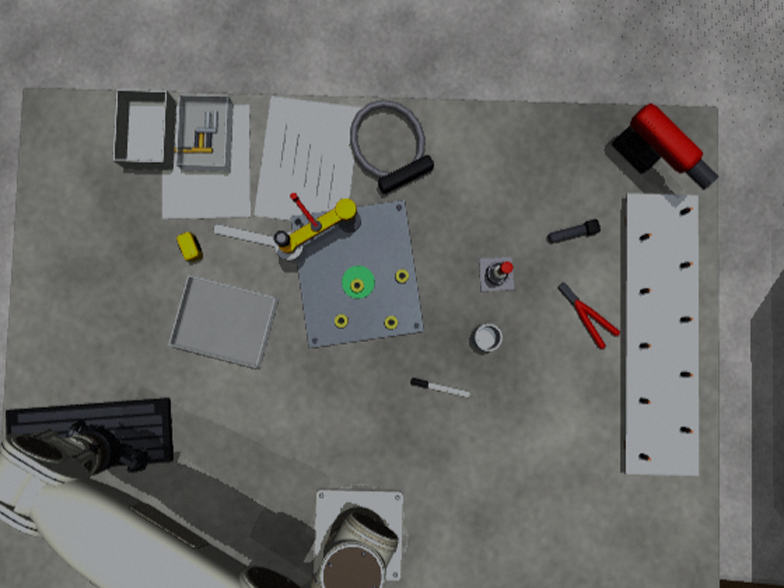

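View pics/side0.png

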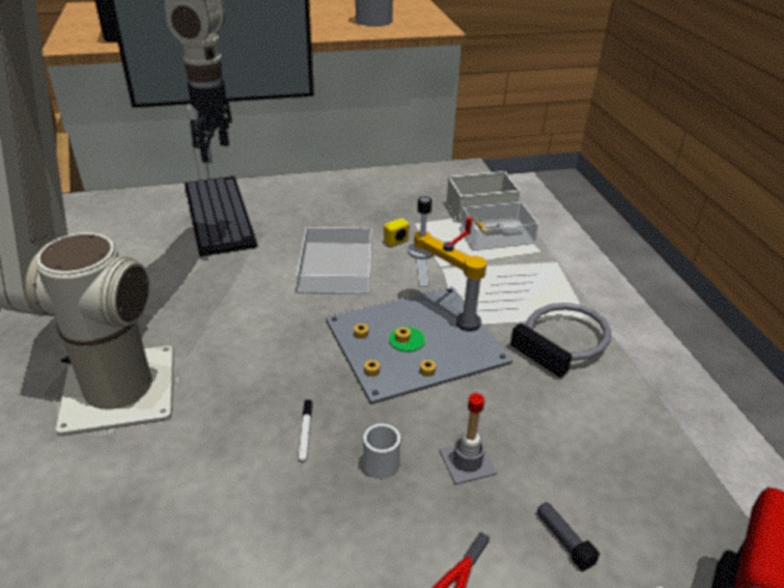

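```bash
cat > m.py <<'E'
from h import *
def blobs(im,lo,hi,amin=20):
    m=cv2.inRange(cv2.cvtColor(im,cv2.COLOR_BGR2HSV),lo,hi)
    n,l,s,c=cv2.connectedComponentsWithStats(m)
    return [(c[i].round(1),s[i,4],s[i,:4]) for i in range(1,n) if s[i,4]>=amin]
E
python3 - <<'E'
from m import *
d=np.load('top0.npz');im,D=d['im'],d['D'];C=cloud('top',D)
for nm,lo,hi in [('yel',(18,110,80),(35,255,255)),('green',(45,100,60),(80,255,255)),('red',(0,150,80),(8,255,255)),('red2',(172,150,80),(180,255,255))]:
    for c,a,b in blobs(im,lo,hi,12):
        print(nm,c,a,b,'z.012',ray('top',*c,.012)[:2].round(4),'z.032',ray('top',*c,.032)[:2].round(4),'z.166',ray('top',*c,.166)[:2].round(4),C[int(c[1]),int(c[0])].round(3))
# cup rim
x=C[...,0];y=C[...,1];z=C[...,2]
def reg(u0,v0,u1,v1,zl,zh):
    s=np.s_[v0:v1,u0:u1];m=(z[s]>zl)&(z[s]<zh);return C[s][m]
for nm,r in [('cuprim',(325,220,372,262,.062,.08)),('holder',(335,180,375,212,.03,.05)),('brushknob',(335,180,375,212,.14,.17)),('knob',(190,155,215,185,.2,.28))]:
    p=reg(*r)
    print(nm,len(p)); 
    if len(p)>5:
        q=p[:,:2].astype(np.float32);(c,rad)=cv2.minEnclosingCircle(q);print(q.mean(0),np.median(q,0),c,rad,np.percentile(p[:,2],[5,50,95]))
p=reg(115,190,205,268,.03,.06)
if len(p): print('bin',cv2.minAreaRect(p[:,:2].astype(np.float32)*1000),np.median(p[:,2]))
p=reg(195,130,310,255,.008,.016);r=cv2.minAreaRect(p[:,:2].astype(np.float32)*1000);print('plate',r,cv2.boxPoints(r))
E
```

```text
yel [141.9 104.4] 104 [130  95  21  14] z.012 [0.8551 0.3862] z.032 [0.8499 0.381 ] z.166 [0.8156 0.3464] [0.856 0.389 0.012]
yel [230.1 158.9] 541 [199 142  56  38] z.012 [0.6883 0.1009] z.032 [0.6851 0.0991] z.166 [0.664 0.087] [0.667 0.088 0.16 ]
yel [133.4 175.2] 203 [126 166  16  20] z.012 [0.6284 0.4029] z.032 [0.6259 0.3976] z.166 [0.6095 0.3616] [0.623 0.392 0.058]
yel [286.9 196.8] 55 [283 192   9  10] z.012 [ 0.5731 -0.0812] z.032 [ 0.5713 -0.0808] z.166 [ 0.5593 -0.0785] [ 0.574 -0.078  0.032]
yel [254.8 203.9] 49 [251 200   9   9] z.012 [0.5481 0.0189] z.032 [0.5466 0.0181] z.166 [0.5365 0.0125] [0.549 0.021 0.034]
yel [243.2 229. ] 55 [239 225  10   9] z.012 [0.4685 0.0528] z.032 [0.4679 0.0516] z.166 [0.4641 0.0433] [0.468 0.053 0.025]
yel [279.  230.1] 56 [275 226   9   9] z.012 [ 0.468  -0.0591] z.032 [ 0.4674 -0.059 ] z.166 [ 0.4637 -0.0584] [ 0.468 -0.059  0.031]
green [255.6 200.6] 371 [244 190  24  23] z.012 [0.5585 0.0167] z.032 [0.5569 0.0159] z.166 [0.546  0.0105] [0.559 0.018 0.031]
red [478.3  96.4] 864 [455  74  47  46] z.012 [ 0.9107 -0.6834] z.032 [ 0.9049
[... 841 characters left out ...]
 0.02519707754254341 [0.03182771 0.03805305 0.04810854]
brushknob 66
[ 0.5826998 -0.292605 ] [ 0.58279526 -0.29208177] (0.5815213322639465, -0.29377520084381104) 0.01360742561519146 [0.14531855 0.15348761 0.16029029]
knob 109
[0.61747473 0.15807581] [0.6177409  0.15787713] (0.6187054514884949, 0.15916641056537628) 0.015204548835754395 [0.23061852 0.24685398 0.25257254]
bin ((460.091552734375, 310.31011962890625), (202.532470703125, 160.335693359375), 76.8404769897461) 0.04735327767404179
plate ((588.469970703125, 30.129364013671875), (387.9736633300781, 360.7296447753906), 1.3934911489486694) [[ 390.1543   205.72336]
 [ 398.92676 -154.8996 ]
 [ 786.78564 -145.46463]
 [ 778.0132   215.15833]]
```

Run:
```python
from m import *
d=np.load('top0.npz');im=d['im'];C=cloud('top',d['D'])
# pad circle
m=cv2.inRange(cv2.cvtColor(im,cv2.COLOR_BGR2HSV),(45,100,60),(80,255,255));pts=np.argwhere(m)[:,::-1]
w=np.array([ray('top',*p,.016)[:2] for p in pts],np.float32);c,r=cv2.minEnclosingCircle(w);print('pad',c,r)
# hub: yellow arm mask
h=cv2.cvtColor(im,cv2.COLOR_BGR2HSV);m=cv2.inRange(h,(18,110,40),(35,255,255))
n,l,s,cc=cv2.connectedComponentsWithStats(m);i=max(range(1,n),key=lambda k:s[k,4])
w=np.array([ray('top',u,v,.17)[:2] for v,u in np.argwhere(l==i)])
k=np.array([.6187,.1592]);dd=np.linalg.norm(w-k,axis=1);u=(w[dd.argmax()]-k);print('armdir deg',np.degrees(np.arctan2(-u[1],-u[0])),'far',dd.max())
a=w.mean(0);_,_,vt=np.linalg.svd(w-a);print('pca',a,np.degrees(np.arctan2(*vt[0][::-1])))
far=w[dd>dd.max()-.035];print('hub circ',cv2.minEnclosingCircle(far.astype(np.float32)))
print('peg .204',ray('top',209.2,139.6,.204),'bushes')
for p in[(286.9,196.8),(254.8,203.9),(243.2,229),(279,230.1)]:print(ray('top',*p,.030).round(4))
# side check
d=np.load('side0.npz');im=d['im']
for nm,lo,hi in [('yel',(15,110,80),(35,255,255)),('red',(0,150,80),(8,255,255))]:
    for c,a,b in blobs(im,lo,hi,12): print(nm,c,a,[ray('side',*c,z)[:2].round(4) for z in(.026,.143,.19)])
```

```text
pad (0.5566123723983765, 0.016866233199834824) 0.037121403962373734
armdir deg 122.32882671038865 far 0.16185128494387283
pca [0.66137443 0.08817613] 124.16182058010025
hub circ ((0.6946648359298706, 0.03931737318634987), 0.02258003130555153)
peg .204 [0.71089991 0.14391459 0.204     ] bushes
[ 0.5715 -0.0809  0.03  ]
[0.5467 0.0181 0.03  ]
[0.468  0.0517 0.03  ]
[ 0.4675 -0.059   0.03  ]
yel [52.9 23.1] 1822 [array([-0.3414,  2.1765]), array([-0.2608,  1.761 ]), array([-0.2284,  1.5941])]
yel [305.8  14.9] 4197 [array([1.1845, 2.1124]), array([1.0639, 1.7054]), array([1.0155, 1.5418])]
yel [340.6  17.8] 12 [array([1.3859, 2.0181]), array([1.2388, 1.6234]), array([1.1797, 1.4649])]
yel [362.   22.1] 29 [array([1.4886, 1.9112]), array([1.3279, 1.5307]), array([1.2634, 1.3778])]
yel [374.8  21.6] 14 [array([1.572 , 1.9087]), array([1.4003, 1.5284]), array([1.3313, 1.3757])]
yel [348.2  22.9] 17 [array([1.3978, 1.9089]), array([1.2491, 1.5287]), array([1.1893, 1.3759])]
yel [375.6  69.6] 5712 [array([1.2751, 1.1631]), array([1.1426, 0.8811]), array([1.0894, 0.7679])]
yel [36.1 64.8] 25 
[... 1667 characters left out ...]
262. ] 88 [array([ 0.57  , -0.0841]), array([ 0.5305, -0.2016]), array([ 0.5146, -0.2488])]
yel [337.  303.9] 77 [array([ 0.606 , -0.2414]), array([ 0.5617, -0.3382]), array([ 0.5439, -0.377 ])]
red [334.5 156.5] 12 [array([0.817 , 0.4171]), array([0.7449, 0.2335]), array([0.7159, 0.1598])]
red [328.5 168.5] 32 [array([0.7719, 0.3456]), array([0.7057, 0.1714]), array([0.6791, 0.1015])]
red [340.2 286.3] 97 [array([ 0.6326, -0.1874]), array([ 0.5848, -0.2913]), array([ 0.5656, -0.333 ])]
red [548.7 387.6] 1373 [array([ 0.9647, -0.5503]), array([ 0.8731, -0.6063]), array([ 0.8363, -0.6288])]
red [325.8 410.4] 298 [array([ 0.4961, -0.5005]), array([ 0.4663, -0.5631]), array([ 0.4544, -0.5882])]
```

move_arm:
  increments:
    - {"grip": 0,"linear": [0,0,0],"twist": -0.07}
    - {"grip": 0,"linear": [0,0,0],"twist": -0.07}
    - {"grip": 0,"linear": [0,0,0],"twist": -0.07}
    - {"grip": 0,"linear": [0,0,0],"twist": -0.02}
    - {"grip": 0,"linear": [0,0,0],"twist": 0}

```text
clock: 0.6
eef_pos: [0.2203, 0.4461, 0.2277]
tool_rot: [0.71, 0.006, -0.008, -0.704]
ft_force: [-0.4, -0.2, -0.9]
grip_width: 0.0856
```

move_arm:
  increments:
    - {"grip": 0.3,"linear": [0.124,0,-0.197],"twist": 0}
    - {"grip": 0.3,"linear": [0.124,0,-0.197],"twist": 0}
    - {"grip": 0.3,"linear": [0.124,0,-0.197],"twist": 0}
    - {"grip": 0.3,"linear": [0.124,0,-0.197],"twist": 0}
    - {"grip": 0.3,"linear": [0.124,0,-0.197],"twist": 0}

```text
clock: 1.1
eef_pos: [0.3491, 0.2505, 0.2264]
tool_rot: [0.71, 0.008, -0.012, -0.704]
ft_force: [1.4, 0.7, 0.6]
grip_width: 0.06
```

move_arm:
  increments:
    - {"grip": 0.3,"linear": [0.124,0,-0.197],"twist": 0}
    - {"grip": 0.3,"linear": [0.124,0,-0.197],"twist": 0}
    - {"grip": 0.3,"linear": [0.124,0.1,-0.197],"twist": 0}
    - {"grip": 0.3,"linear": [0.124,0.1,-0.197],"twist": 0}
    - {"grip": 0.3,"linear": [0,0,0],"twist": 0}

```text
clock: 1.6
eef_pos: [0.4555, 0.0879, 0.1881]
tool_rot: [0.71, 0.005, -0.006, -0.704]
ft_force: [-1.0, -0.3, 0.0]
grip_width: 0.0595
```

move_arm:
  increments:
    - {"grip": 0.3,"linear": [0.03,0.21,-0.09],"twist": 0}
    - {"grip": 0.3,"linear": [0.03,0.21,-0.09],"twist": 0}
    - {"grip": 0.3,"linear": [0.005,0.21,0],"twist": 0}
    - {"grip": 0.3,"linear": [0,0,0],"twist": 0}
    - {"grip": 0.3,"linear": [0,0,0],"twist": 0}

```text
clock: 2.1
eef_pos: [0.4713, 0.0505, 0.0612]
tool_rot: [0.709, 0.003, -0.002, -0.705]
ft_force: [-0.1, 0.8, 0.1]
grip_width: 0.0601
```

move_arm:
  increments:
    - {"grip": 0.3,"linear": [-0.01,0.12,0.005],"twist": 0}
    - {"grip": 0.3,"linear": [0,0.11,0],"twist": 0}
    - {"grip": 0.3,"linear": [0,0,0],"twist": 0}
    - {"grip": 1,"linear": [0,0,0],"twist": 0}
    - {"grip": 1,"linear": [0,0,0],"twist": 0}

```text
clock: 2.6
eef_pos: [0.4771, 0.0554, 0.0254]
tool_rot: [0.708, 0.011, 0.003, -0.706]
ft_force: [-0.5, -1.7, -0.4]
grip_width: 0.0314
```

move_arm:
  increments:
    - {"grip": 1,"linear": [0,0,0],"twist": 0}
    - {"grip": 1,"linear": [0,0,0],"twist": 0}
    - {"grip": 1,"linear": [0,-0.1,0],"twist": 0}
    - {"grip": 1,"linear": [0,-0.2,0],"twist": 0}
    - {"grip": 1,"linear": [0,-0.2,0],"twist": 0}

```text
clock: 3.1
eef_pos: [0.4721, 0.0556, 0.1267]
tool_rot: [0.708, 0.008, 0.0, -0.706]
ft_force: [1.1, -0.5, -0.4]
grip_width: 0.0245
```

Run:
```python
from h import *
save('side','s1',(180,130,400,320),3)
print(bot.get_obs()['eef_pos'],bot.get_obs()['grip_width'])
```

```text
[0.47629933 0.05615865 0.13370437] 0.02475444609545407
```

View pics/s1.png

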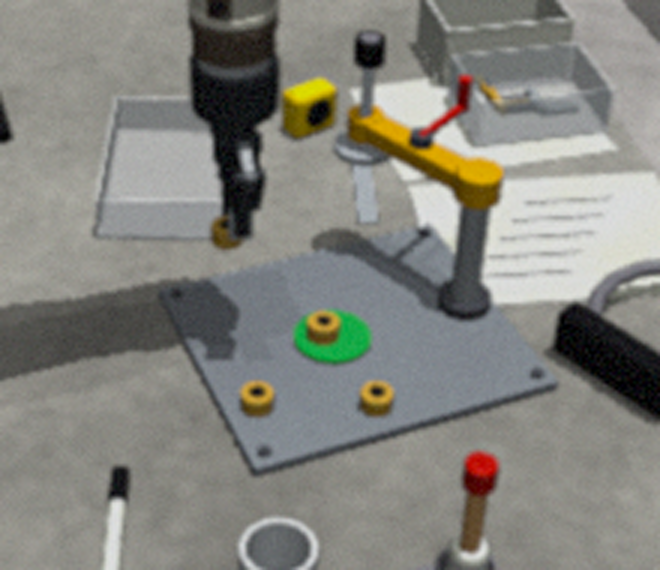

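Run:
```python
from h import *
for i in range(8):
    bot.camera('top');o=bot.get_obs();print(o['clock'],o['eef_pos'].round(4),Rn.from_quat(o['tool_rot']).as_matrix().round(3)[:,1], o['ft_force'].round(1),o['joint_pos'].round(4))
```

```text
3.2 [0.477  0.0562 0.1316] [ 0.024 -0.002 -1.   ] [ 0.1 -0.6 -0.4] [ 0.1204  0.254  -0.2495  1.0433 -0.0049  0.1089]
3.25 [0.4756 0.056  0.1291] [ 0.021 -0.002 -1.   ] [-0.1  0.2 -0.2] [ 0.1204  0.2563 -0.2533  1.0407 -0.0049  0.1089]
3.3 [0.474  0.0558 0.1271] [ 0.017 -0.003 -1.   ] [-1.  -0.5 -1.6] [ 0.1204  0.2583 -0.2563  1.04   -0.0049  0.109 ]
3.35 [0.4729 0.0557 0.1258] [ 0.014 -0.003 -1.   ] [-0.4 -0.2 -1.2] [ 0.1204  0.2598 -0.2581  1.0397 -0.0049  0.1089]
3.4 [0.4722 0.0556 0.125 ] [ 0.012 -0.003 -1.   ] [ 0.5  0.4 -2.3] [ 0.1204  0.2608 -0.259   1.0397 -0.0049  0.1089]
3.45 [0.4719 0.0556 0.1246] [ 0.011 -0.004 -1.   ] [-0.1  1.1 -0.9] [ 0.1204  0.2614 -0.2594  1.0397 -0.0049  0.1089]
3.5 [0.4718 0.0556 0.1244] [ 0.01  -0.004 -1.   ] [-0.2  0.3 -0.3] [ 0.1204  0.2618 -0.2594  1.0398 -0.0049  0.1089]
3.55 [0.4719 0.0556 0.1244] [ 0.01  -0.004 -1.   ] [-0.5 -0.1 -1.3] [ 0.1204  0.2619 -0.2591  1.0399 -0.0049  0.1089]
```

move_arm:
  increments:
    - {"grip": 1,"linear": [-0.03,0,0.1],"twist": 0}
    - {"grip": 1,"linear": [-0.03,0,0.17],"twist": 0}
    - {"grip": 1,"linear": [-0.03,0,0.18],"twist": 0}
    - {"grip": 1,"linear": [-0.03,0,0.18],"twist": 0}
    - {"grip": 1,"linear": [-0.03,0,0.18],"twist": 0}

```text
clock: 4.05
eef_pos: [0.4378, 0.2169, 0.1179]
tool_rot: [0.71, 0.0, 0.0, -0.704]
ft_force: [0.6, -0.1, -0.1]
grip_width: 0.0247
```

move_arm:
  increments:
    - {"grip": 1,"linear": [-0.03,0,0.18],"twist": 0}
    - {"grip": 1,"linear": [0,0.1,0.08],"twist": 0}
    - {"grip": 1,"linear": [0,0.15,0],"twist": 0}
    - {"grip": 1,"linear": [0,0.1,0],"twist": 0}
    - {"grip": 1,"linear": [0,0,0],"twist": 0}

```text
clock: 4.55
eef_pos: [0.4282, 0.2755, 0.041]
tool_rot: [0.711, 0.002, -0.005, -0.704]
ft_force: [-0.5, 0.6, -0.3]
grip_width: 0.0245
```

move_arm:
  increments:
    - {"grip": 0.3,"linear": [0,0,0],"twist": 0}
    - {"grip": 0.3,"linear": [0,0,0],"twist": 0}
    - {"grip": 0.3,"linear": [0,-0.12,0],"twist": 0}
    - {"grip": 0.3,"linear": [0,-0.2,0],"twist": 0}
    - {"grip": 0.3,"linear": [0.03,-0.15,-0.12],"twist": 0}

```text
clock: 5.05
eef_pos: [0.4328, 0.2516, 0.136]
tool_rot: [0.712, 0.0, -0.008, -0.702]
ft_force: [0.7, -0.6, -0.1]
grip_width: 0.0595
```

move_arm:
  increments:
    - {"grip": 0.3,"linear": [0.03,0,-0.2],"twist": 0}
    - {"grip": 0.3,"linear": [0.03,0,-0.2],"twist": 0}
    - {"grip": 0.3,"linear": [0.03,0,-0.2],"twist": 0}
    - {"grip": 0.3,"linear": [0.03,0,-0.2],"twist": 0}
    - {"grip": 0.3,"linear": [0.03,0,-0.2],"twist": 0}

```text
clock: 5.55
eef_pos: [0.4746, 0.0496, 0.1526]
tool_rot: [0.709, 0.012, 0.0, -0.705]
ft_force: [-0.1, -0.0, 0.2]
grip_width: 0.0598
```

move_arm:
  increments:
    - {"grip": 0.3,"linear": [0.02,0,-0.2],"twist": 0}
    - {"grip": 0.3,"linear": [0.02,0,-0.2],"twist": 0}
    - {"grip": 0.3,"linear": [0,0,-0.08],"twist": 0}
    - {"grip": 0.3,"linear": [0,0,0],"twist": 0}
    - {"grip": 0.3,"linear": [0,0,0],"twist": 0}

```text
clock: 6.05
eef_pos: [0.4878, -0.0573, 0.1615]
tool_rot: [0.709, 0.013, 0.01, -0.705]
ft_force: [0.5, 1.0, 0.4]
grip_width: 0.0598
```

move_arm:
  increments:
    - {"grip": 0.3,"linear": [-0.04,0.12,0],"twist": 0}
    - {"grip": 0.3,"linear": [-0.04,0.2,0],"twist": 0}
    - {"grip": 0.3,"linear": [-0.035,0.18,-0.01],"twist": 0}
    - {"grip": 0.3,"linear": [0,0,0],"twist": 0}
    - {"grip": 0.3,"linear": [0,0,0],"twist": 0}

```text
clock: 6.55
eef_pos: [0.4725, -0.056, 0.0639]
tool_rot: [0.709, 0.019, 0.012, -0.705]
ft_force: [0.7, -0.0, -0.1]
grip_width: 0.0595
```

move_arm:
  increments:
    - {"grip": 0.3,"linear": [0,0,0],"twist": 0}
    - {"grip": 0.3,"linear": [0,0,0],"twist": 0}
    - {"grip": 0.3,"linear": [0,0,0],"twist": 0}
    - {"grip": 0.3,"linear": [0,0,0],"twist": 0}
    - {"grip": 0.3,"linear": [0,0,0],"twist": 0}

```text
clock: 7.05
eef_pos: [0.4785, -0.0551, 0.0706]
tool_rot: [0.709, 0.025, 0.016, -0.704]
ft_force: [-0.3, -0.2, 0.3]
grip_width: 0.0599
```

```bash
cat > st.py <<'E'
from h import *
import sys
for i in range(int(sys.argv[1]) if len(sys.argv)>1 else 4): bot.camera('side')
o=bot.get_obs();R=Rn.from_quat(o['tool_rot']).as_matrix()
print(round(o['clock'],2),o['eef_pos'].round(4),'xt',R[:,0].round(3),'yt',R[:,1].round(3),'F',o['ft_force'].round(1),'w',round(o['grip_width'],4),'vmax',abs(o['joint_vel']).max().round(3))
E
python3 st.py 1;python3 st.py 1;python3 st.py 1;python3 st.py 2; python3 st.py 3
```

```text
7.1 [ 0.4786 -0.0552  0.0706] xt [0.998 0.012 0.057] yt [ 0.057 -0.007 -0.998] F [0.6 0.  0.2] w 0.0598 vmax 0.008
7.15 [ 0.4783 -0.0552  0.0703] xt [0.998 0.012 0.057] yt [ 0.057 -0.007 -0.998] F [ 0.1 -1.3  0.1] w 0.0595 vmax 0.008
7.2 [ 0.478  -0.0552  0.0701] xt [0.998 0.012 0.056] yt [ 0.056 -0.007 -0.998] F [-0.8  0.9 -0.9] w 0.0597 vmax 0.006
7.3 [ 0.4777 -0.0551  0.0698] xt [0.998 0.012 0.055] yt [ 0.055 -0.007 -0.998] F [0.8 0.3 0. ] w 0.0596 vmax 0.003
7.45 [ 0.4777 -0.0551  0.0697] xt [0.998 0.012 0.055] yt [ 0.055 -0.007 -0.998] F [ 0.1  0.2 -0.1] w 0.0593 vmax 0.001
```

move_arm:
  increments:
    - {"grip": 0.3,"linear": [-0.03,0.05,-0.01],"twist": 0}
    - {"grip": 0.3,"linear": [-0.03,0.1,-0.01],"twist": 0}
    - {"grip": 0.3,"linear": [-0.006,0.07,0],"twist": 0}
    - {"grip": 0.3,"linear": [0,0.04,0],"twist": 0}
    - {"grip": 0.3,"linear": [0,0.01,0],"twist": 0}

```text
clock: 7.95
eef_pos: [0.4685, -0.06, 0.0141]
tool_rot: [0.709, 0.025, 0.016, -0.704]
ft_force: [-0.2, 0.2, 0.0]
grip_width: 0.0598
```

```bash
python3 st.py 4
```

```text
8.15 [ 0.4698 -0.0601  0.0155] xt [0.998 0.013 0.06 ] yt [ 0.061 -0.008 -0.998] F [ 0.7 -0.5  0.7] w 0.06 vmax 0.007
```

move_arm:
  increments:
    - {"grip": 1,"linear": [0,0,0],"twist": 0}
    - {"grip": 1,"linear": [0,0,0],"twist": 0}
    - {"grip": 1,"linear": [0,0,0],"twist": 0}
    - {"grip": 1,"linear": [0,0,0],"twist": 0}
    - {"grip": 1,"linear": [0,-0.03,0],"twist": 0}

```text
clock: 8.65
eef_pos: [0.4706, -0.0601, 0.0232]
tool_rot: [0.71, 0.027, 0.018, -0.704]
ft_force: [1.2, -0.5, -0.6]
grip_width: 0.0273
```

move_arm:
  increments:
    - {"grip": 1,"linear": [0,-0.1,0],"twist": 0}
    - {"grip": 1,"linear": [0,-0.17,0],"twist": 0}
    - {"grip": 1,"linear": [0,-0.17,0.05],"twist": 0}
    - {"grip": 1,"linear": [0,-0.1,0.1],"twist": 0}
    - {"grip": 1,"linear": [-0.01,-0.04,0.15],"twist": 0}

```text
clock: 9.15
eef_pos: [0.4591, -0.0001, 0.1428]
tool_rot: [0.71, 0.023, 0.019, -0.704]
ft_force: [-0.1, 0.9, -0.4]
grip_width: 0.0273
```

move_arm:
  increments:
    - {"grip": 1,"linear": [-0.01,0,0.2],"twist": 0}
    - {"grip": 1,"linear": [-0.01,0,0.22],"twist": 0}
    - {"grip": 1,"linear": [-0.01,0,0.22],"twist": 0}
    - {"grip": 1,"linear": [-0.01,0,0.22],"twist": 0}
    - {"grip": 1,"linear": [-0.01,0,0.22],"twist": 0}

```text
clock: 9.65
eef_pos: [0.4496, 0.2215, 0.1462]
tool_rot: [0.709, 0.024, 0.025, -0.704]
ft_force: [1.2, -0.2, -0.7]
grip_width: 0.0271
```

```bash
python3 st.py 1
```

```text
9.7 [0.4497 0.2286 0.1464] xt [0.997 0.005 0.071] yt [ 0.071 -0.    -0.997] F [2.2 5.2 0.4] w 0.0273 vmax 0.163
```

move_arm:
  increments:
    - {"grip": 1,"linear": [0.03,0,0.12],"twist": 0}
    - {"grip": 1,"linear": [0.05,0.1,0.1],"twist": 0}
    - {"grip": 1,"linear": [0.03,0.18,0.03],"twist": 0}
    - {"grip": 1,"linear": [0,0.14,0],"twist": 0}
    - {"grip": 1,"linear": [0,0.06,0],"twist": 0}

```text
clock: 10.2
eef_pos: [0.4803, 0.2869, 0.0541]
tool_rot: [-0.705, -0.033, -0.022, 0.708]
ft_force: [0.1, -0.7, -0.0]
grip_width: 0.027
```

move_arm:
  increments:
    - {"grip": 0.3,"linear": [0,0,0],"twist": 0}
    - {"grip": 0.3,"linear": [0,0,0],"twist": 0}
    - {"grip": 0.3,"linear": [0,-0.1,0],"twist": 0}
    - {"grip": 0.3,"linear": [0,-0.2,0],"twist": 0}
    - {"grip": 0.3,"linear": [-0.03,-0.15,-0.12],"twist": 0}

```text
clock: 10.7
eef_pos: [0.466, 0.2609, 0.1447]
tool_rot: [-0.706, -0.031, -0.02, 0.707]
ft_force: [1.5, 0.6, 0.9]
grip_width: 0.0599
```

move_arm:
  increments:
    - {"grip": 0.3,"linear": [0,-0.05,-0.2],"twist": 0}
    - {"grip": 0.3,"linear": [0.02,0,-0.22],"twist": 0}
    - {"grip": 0.3,"linear": [0.04,0,-0.22],"twist": 0}
    - {"grip": 0.3,"linear": [0.06,0,-0.22],"twist": 0}
    - {"grip": 0.3,"linear": [0.08,0,-0.2],"twist": 0}

```text
clock: 11.2
eef_pos: [0.5144, 0.0471, 0.1757]
tool_rot: [-0.702, -0.044, -0.028, 0.71]
ft_force: [1.5, -0.1, -0.2]
grip_width: 0.06
```

```bash
python3 st.py 1
```

```text
11.25 [0.5178 0.0412 0.1765] xt [0.994 0.016 0.106] yt [ 0.105  0.007 -0.994] F [ 2.  -3.7  0.9] w 0.0598 vmax 0.164
```

```bash
python3 st.py 8
```

```text
11.65 [0.5136 0.0505 0.173 ] xt [0.995 0.025 0.097] yt [ 0.097  0.012 -0.995] F [-0.2 -0.2  0.6] w 0.0597 vmax 0.004
```

move_arm:
  increments:
    - {"grip": 0.3,"linear": [0,0,0],"twist": 0}
    - {"grip": 0.3,"linear": [0,0,0],"twist": 0}
    - {"grip": 0.3,"linear": [0,0,0],"twist": 0}
    - {"grip": 0.3,"linear": [0,0,0],"twist": 0}
    - {"grip": 0.3,"linear": [0,0,0],"twist": 0}

```text
clock: 12.15
eef_pos: [0.5127, 0.0537, 0.1726]
tool_rot: [-0.702, -0.045, -0.023, 0.71]
ft_force: [-0.4, -0.1, 0.5]
grip_width: 0.0598
```

```bash
python3 st.py 1;python3 st.py 7
```

```text
12.2 [0.5127 0.0536 0.1726] xt [0.995 0.031 0.096] yt [ 0.096  0.013 -0.995] F [ 0.   0.2 -0.3] w 0.0598 vmax 0.004
12.55 [0.5127 0.0534 0.1727] xt [0.995 0.031 0.096] yt [ 0.096  0.013 -0.995] F [-0.5  0.1 -0. ] w 0.0598 vmax 0.001
```

move_arm:
  increments:
    - {"grip": 0.3,"linear": [-0.25,0,0],"twist": 0}
    - {"grip": 0.3,"linear": [-0.25,0,0],"twist": 0}
    - {"grip": 0.3,"linear": [-0.25,0,0],"twist": 0}
    - {"grip": 0.3,"linear": [0,0,0],"twist": 0}
    - {"grip": 0.3,"linear": [0,0,0],"twist": 0}

```text
clock: 13.05
eef_pos: [0.3572, 0.048, 0.1533]
tool_rot: [-0.703, -0.042, -0.021, 0.71]
ft_force: [1.1, -0.1, 0.7]
grip_width: 0.0596
```

```bash
python3 st.py 1;python3 st.py 7
```

```text
13.1 [0.3563 0.0478 0.1528] xt [0.996 0.03  0.086] yt [ 0.086  0.012 -0.996] F [-1.5 -0.7 -0.7] w 0.0601 vmax 0.043
13.45 [0.3587 0.048  0.1531] xt [0.996 0.029 0.088] yt [ 0.087  0.012 -0.996] F [0.  0.7 0.1] w 0.0595 vmax 0.007
```

move_arm:
  increments:
    - {"grip": 0.3,"linear": [0.15,0,0],"twist": 0}
    - {"grip": 0.3,"linear": [0.15,0,0],"twist": 0}
    - {"grip": 0.3,"linear": [0.15,0,0],"twist": 0}
    - {"grip": 0.3,"linear": [0.15,0,0],"twist": 0}
    - {"grip": 0.3,"linear": [0.15,0,0],"twist": 0}

```text
clock: 13.95
eef_pos: [0.511, 0.0524, 0.1648]
tool_rot: [-0.703, -0.04, -0.019, 0.71]
ft_force: [0.7, 0.5, 0.6]
grip_width: 0.0597
```

```bash
python3 st.py 1;python3 st.py 7
```

```text
14.0 [0.5167 0.0527 0.1655] xt [0.996 0.03  0.09 ] yt [ 0.09   0.012 -0.996] F [6.5 0.7 1.9] w 0.06 vmax 0.083
14.35 [0.5083 0.0524 0.1649] xt [0.996 0.03  0.083] yt [ 0.082  0.011 -0.997] F [ 0.4  0.4 -0.3] w 0.06 vmax 0.006
```

move_arm:
  increments:
    - {"grip": 0.3,"linear": [0.03,0.08,-0.04],"twist": 0}
    - {"grip": 0.3,"linear": [0.04,0.16,-0.06],"twist": 0}
    - {"grip": 0.04,"linear": [0.04,0.16,-0.05],"twist": 0.015}
    - {"grip": 0.3,"linear": [0.02,0.1,-0.02],"twist": 0}
    - {"grip": 0.3,"linear": [0.01,0.04,-0.01],"twist": 0}

```text
clock: 14.85
eef_pos: [0.5467, 0.0183, 0.061]
tool_rot: [-0.702, -0.033, -0.032, 0.711]
ft_force: [-0.8, 0.1, 1.3]
grip_width: 0.06
```

```bash
python3 st.py 5
```

```text
15.1 [0.5488 0.0189 0.0641] xt [0.995 0.002 0.096] yt [ 0.096  0.013 -0.995] F [ 0.6 -0.3  0.7] w 0.0594 vmax 0.007
```

move_arm:
  increments:
    - {"grip": 0.3,"linear": [-0.01,0.05,0],"twist": 0}
    - {"grip": 0.3,"linear": [-0.01,0.08,0],"twist": 0}
    - {"grip": 0.3,"linear": [-0.01,0.05,0],"twist": 0}
    - {"grip": 0.3,"linear": [0,0.03,0],"twist": 0}
    - {"grip": 0.3,"linear": [0,0.01,0],"twist": 0}

```text
clock: 15.6
eef_pos: [0.5498, 0.0209, 0.0221]
tool_rot: [-0.701, -0.039, -0.036, 0.711]
ft_force: [-0.5, -0.5, 0.3]
grip_width: 0.0596
```

```bash
python3 st.py 4
```

```text
15.8 [0.5506 0.0207 0.0231] xt [0.994 0.004 0.107] yt [ 0.107  0.014 -0.994] F [ 0.5  0.3 -0.5] w 0.0596 vmax 0.005
```

move_arm:
  increments:
    - {"grip": 1,"linear": [0,0,0],"twist": 0}
    - {"grip": 1,"linear": [0,0,0],"twist": 0}
    - {"grip": 1,"linear": [0,0,0],"twist": 0}
    - {"grip": 1,"linear": [0,0,0],"twist": 0}
    - {"grip": 1,"linear": [0,-0.03,0],"twist": 0}

```text
clock: 16.3
eef_pos: [0.5504, 0.0205, 0.0301]
tool_rot: [-0.701, -0.04, -0.037, 0.711]
ft_force: [0.6, -0.1, -0.8]
grip_width: 0.0268
```

move_arm:
  increments:
    - {"grip": 1,"linear": [0,-0.1,0],"twist": 0}
    - {"grip": 1,"linear": [0,-0.17,0],"twist": 0}
    - {"grip": 1,"linear": [-0.1,-0.16,0],"twist": 0}
    - {"grip": 1,"linear": [-0.17,-0.12,0.05],"twist": 0}
    - {"grip": 1,"linear": [-0.15,-0.04,0.15],"twist": 0}

```text
clock: 16.8
eef_pos: [0.4548, 0.0572, 0.1434]
tool_rot: [-0.701, -0.038, -0.039, 0.711]
ft_force: [-0.1, 0.4, -1.0]
grip_width: 0.0272
```

```bash
python3 st.py 1
```

```text
16.85 [0.4492 0.0612 0.1427] xt [0.995 0.003 0.103] yt [ 0.103  0.017 -0.994] F [-5.2  2.7 -1.2] w 0.0271 vmax 0.128
```

move_arm:
  increments:
    - {"grip": 1,"linear": [0,0,0.2],"twist": 0}
    - {"grip": 1,"linear": [0,0,0.22],"twist": 0}
    - {"grip": 1,"linear": [0,0,0.22],"twist": 0}
    - {"grip": 1,"linear": [0,0,0.22],"twist": 0}
    - {"grip": 1,"linear": [0,0,0.2],"twist": 0}

```text
clock: 17.35
eef_pos: [0.4475, 0.276, 0.1499]
tool_rot: [-0.7, -0.037, -0.04, 0.712]
ft_force: [1.3, -0.2, -0.6]
grip_width: 0.027
```

move_arm:
  increments:
    - {"grip": 1,"linear": [-0.03,0.03,0.14],"twist": 0}
    - {"grip": 1,"linear": [-0.04,0.12,0.1],"twist": 0}
    - {"grip": 1,"linear": [-0.04,0.16,0.03],"twist": 0}
    - {"grip": 1,"linear": [0,0.1,0],"twist": 0}
    - {"grip": 1,"linear": [0,0.03,0],"twist": 0}

```text
clock: 17.85
eef_pos: [0.4363, 0.3435, 0.0614]
tool_rot: [-0.697, -0.043, -0.039, 0.714]
ft_force: [-0.5, -1.1, -0.8]
grip_width: 0.0268
```

move_arm:
  increments:
    - {"grip": 0.3,"linear": [0,0,0],"twist": 0}
    - {"grip": 0.3,"linear": [0,0,0],"twist": 0}
    - {"grip": 0.3,"linear": [0,-0.1,0],"twist": 0}
    - {"grip": 0.3,"linear": [0,-0.2,0],"twist": 0}
    - {"grip": 0.3,"linear": [0,-0.15,-0.12],"twist": 0}

```text
clock: 18.35
eef_pos: [0.4257, 0.3164, 0.1519]
tool_rot: [-0.699, -0.042, -0.037, 0.713]
ft_force: [1.2, -1.0, 0.6]
grip_width: 0.0601
```

```bash
python3 st.py 1
```

```text
18.4 [0.4266 0.3131 0.1565] xt [0.993 0.002 0.116] yt [ 0.116  0.021 -0.993] F [-0.8 -3.5  3.1] w 0.0599 vmax 0.12
```

move_arm:
  increments:
    - {"grip": 0.3,"linear": [0.02,0,-0.2],"twist": 0}
    - {"grip": 0.3,"linear": [0.02,0,-0.24],"twist": 0}
    - {"grip": 0.3,"linear": [0.04,0,-0.24],"twist": 0}
    - {"grip": 0.3,"linear": [0.05,0,-0.24],"twist": 0}
    - {"grip": 0.3,"linear": [0.06,0,-0.24],"twist": 0}

```text
clock: 18.9
eef_pos: [0.4717, 0.0812, 0.1678]
tool_rot: [-0.694, -0.053, -0.046, 0.717]
ft_force: [1.1, 0.3, -0.8]
grip_width: 0.0601
```

move_arm:
  increments:
    - {"grip": 0.3,"linear": [0.09,0,-0.22],"twist": 0}
    - {"grip": 0.3,"linear": [0.1,0,-0.2],"twist": 0}
    - {"grip": 0.3,"linear": [0.1,0,-0.18],"twist": 0}
    - {"grip": 0.3,"linear": [0.1,0.05,-0.1],"twist": 0}
    - {"grip": 0.3,"linear": [0.04,0.05,-0.04],"twist": 0}

```text
clock: 19.4
eef_pos: [0.5674, -0.081, 0.167]
tool_rot: [-0.695, -0.056, -0.058, 0.715]
ft_force: [0.1, 1.2, -0.1]
grip_width: 0.0596
```

```bash
python3 st.py 5
python3 - <<'E'
from m import *
im,_=bot.camera('side')
for c,a,b in blobs(im,(15,110,80),(35,255,255),40):
    if c[1]>170: print(c,a,ray('side',*c,.026)[:2].round(4))
E
```

```text
19.65 [ 0.5642 -0.0768  0.1652] xt [ 0.988 -0.     0.155] yt [ 0.155  0.031 -0.987] F [-0.7  0.2  0.4] w 0.0594 vmax 0.011
[229.4 182.9] 49 [0.4277 0.3245]
[333.  187.5] 380 [0.7514 0.2337]
[  2.1 197.7] 73 [-0.2659  0.3795]
[245.4 191.2] 53 [0.4705 0.2683]
[305.2 262.1] 91 [ 0.5697 -0.0845]
[337.2 303.9] 76 [ 0.6065 -0.2415]
```

move_arm:
  increments:
    - {"grip": 0.3,"linear": [-0.01,0.07,-0.01],"twist": 0}
    - {"grip": 0.3,"linear": [-0.02,0.15,-0.02],"twist": 0}
    - {"grip": 0.3,"linear": [-0.02,0.16,-0.01],"twist": 0}
    - {"grip": 0.3,"linear": [0,0.1,0],"twist": 0}
    - {"grip": 0.3,"linear": [0,0.04,0],"twist": 0}

```text
clock: 20.2
eef_pos: [0.5718, -0.0751, 0.0641]
tool_rot: [-0.694, -0.063, -0.054, 0.715]
ft_force: [-0.5, -0.3, -0.4]
grip_width: 0.0598
```

```bash
python3 st.py 5
```

```text
20.45 [ 0.5743 -0.0764  0.0672] xt [0.985 0.009 0.17 ] yt [ 0.169  0.03  -0.985] F [0.3 0.2 1. ] w 0.0598 vmax 0.007
```

move_arm:
  increments:
    - {"grip": 0.3,"linear": [-0.02,0.05,-0.02],"twist": 0}
    - {"grip": 0.3,"linear": [-0.03,0.09,-0.02],"twist": 0}
    - {"grip": 0.3,"linear": [-0.02,0.06,-0.01],"twist": 0}
    - {"grip": 0.3,"linear": [-0.01,0.035,0],"twist": 0}
    - {"grip": 0.3,"linear": [0,0.01,0],"twist": 0}

```text
clock: 20.95
eef_pos: [0.5708, -0.0871, 0.0189]
tool_rot: [-0.695, -0.068, -0.06, 0.714]
ft_force: [-0.1, -0.2, 0.4]
grip_width: 0.0598
```

```bash
python3 st.py 4
```

```text
21.15 [ 0.5722 -0.087   0.0202] xt [0.983 0.01  0.183] yt [ 0.183  0.027 -0.983] F [0.2 0.  0.2] w 0.0597 vmax 0.004
```

move_arm:
  increments:
    - {"grip": 1,"linear": [0,0,0],"twist": 0}
    - {"grip": 1,"linear": [0,0,0],"twist": 0}
    - {"grip": 1,"linear": [0,0,0],"twist": 0}
    - {"grip": 1,"linear": [0,0,0],"twist": 0}
    - {"grip": 1,"linear": [0,-0.03,0],"twist": 0}

```text
clock: 21.65
eef_pos: [0.572, -0.087, 0.0277]
tool_rot: [-0.695, -0.07, -0.061, 0.713]
ft_force: [0.4, -0.5, -0.8]
grip_width: 0.0267
```

move_arm:
  increments:
    - {"grip": 1,"linear": [0,-0.1,0],"twist": 0}
    - {"grip": 1,"linear": [0,-0.17,0],"twist": 0}
    - {"grip": 1,"linear": [-0.1,-0.16,0],"twist": 0}
    - {"grip": 1,"linear": [-0.2,-0.12,0.05],"twist": 0}
    - {"grip": 1,"linear": [-0.2,-0.08,0.15],"twist": 0}

```text
clock: 22.15
eef_pos: [0.4518, -0.0535, 0.1382]
tool_rot: [-0.695, -0.071, -0.063, 0.713]
ft_force: [-0.1, 1.7, -1.1]
grip_width: 0.0267
```

```bash
python3 st.py 1
```

```text
22.2 [ 0.4425 -0.049   0.1369] xt [0.984 0.011 0.179] yt [ 0.179  0.03  -0.983] F [-9.2  2.9 -1.9] w 0.0266 vmax 0.107
```

move_arm:
  increments:
    - {"grip": 1,"linear": [0,0,0.2],"twist": 0}
    - {"grip": 1,"linear": [0,0,0.24],"twist": 0}
    - {"grip": 1,"linear": [0,0,0.24],"twist": 0}
    - {"grip": 1,"linear": [0,0,0.24],"twist": 0}
    - {"grip": 1,"linear": [0,0,0.24],"twist": 0}

```text
clock: 22.7
eef_pos: [0.4378, 0.1846, 0.1473]
tool_rot: [-0.694, -0.066, -0.067, 0.714]
ft_force: [1.2, -0.4, -0.7]
grip_width: 0.0265
```

move_arm:
  increments:
    - {"grip": 1,"linear": [0,0,0.24],"twist": 0}
    - {"grip": 1,"linear": [0,0,0.2],"twist": 0}
    - {"grip": 1,"linear": [0.05,0.1,0.12],"twist": 0}
    - {"grip": 1,"linear": [0.05,0.12,0.04],"twist": 0}
    - {"grip": 1,"linear": [0,0.06,0],"twist": 0}

```text
clock: 23.2
eef_pos: [0.4687, 0.3214, 0.1029]
tool_rot: [-0.691, -0.073, -0.065, 0.716]
ft_force: [0.4, -0.6, 0.1]
grip_width: 0.027
```

```bash
python3 st.py 3
```

```text
23.35 [0.4671 0.3186 0.103 ] xt [0.981 0.006 0.192] yt [ 0.192  0.035 -0.981] F [ 0.3 -0.5 -0.7] w 0.0267 vmax 0.033
```

move_arm:
  increments:
    - {"grip": 1,"linear": [0.02,0.06,0.03],"twist": 0}
    - {"grip": 1,"linear": [0.02,0.1,0.02],"twist": 0}
    - {"grip": 1,"linear": [0.01,0.08,0.01],"twist": 0}
    - {"grip": 1,"linear": [0,0.03,0],"twist": 0}
    - {"grip": 1,"linear": [0,0,0],"twist": 0}

```text
clock: 23.85
eef_pos: [0.4901, 0.3311, 0.0544]
tool_rot: [-0.69, -0.071, -0.069, 0.717]
ft_force: [-0.0, -0.1, -1.0]
grip_width: 0.0273
```

move_arm:
  increments:
    - {"grip": 0.2,"linear": [0,0,0],"twist": 0}
    - {"grip": 0.2,"linear": [0,0,0],"twist": 0}
    - {"grip": 0.1,"linear": [0,-0.1,0],"twist": 0}
    - {"grip": 0,"linear": [0,-0.2,0],"twist": 0}
    - {"grip": 0,"linear": [-0.1,-0.2,0],"twist": 0}

```text
clock: 24.35
eef_pos: [0.4502, 0.3252, 0.1492]
tool_rot: [-0.692, -0.069, -0.069, 0.716]
ft_force: [-0.7, 0.2, 0.3]
grip_width: 0.085
```

move_arm:
  increments:
    - {"grip": 0,"linear": [-0.25,-0.1,-0.05],"twist": 0}
    - {"grip": 0,"linear": [-0.25,0,-0.05],"twist": 0}
    - {"grip": 0,"linear": [-0.1,0,-0.1],"twist": 0}
    - {"grip": 0,"linear": [0,0,0],"twist": 0}
    - {"grip": 0,"linear": [0,0,0],"twist": 0}

```text
clock: 24.85
eef_pos: [0.3314, 0.289, 0.1547]
tool_rot: [-0.684, -0.075, -0.075, 0.721]
ft_force: [0.0, 0.1, 0.1]
grip_width: 0.0853
```

```bash
python3 st.py 3
python3 - <<'E'
from h import *
save('top','t2',(100,90,400,290),2.5)
E
```

```text
25.0 [0.3322 0.2892 0.1541] xt [ 0.978 -0.006  0.21 ] yt [ 0.21   0.051 -0.976] F [ 0.5 -0.3 -0.8] w 0.0853 vmax 0.017
```

View pics/t2.png

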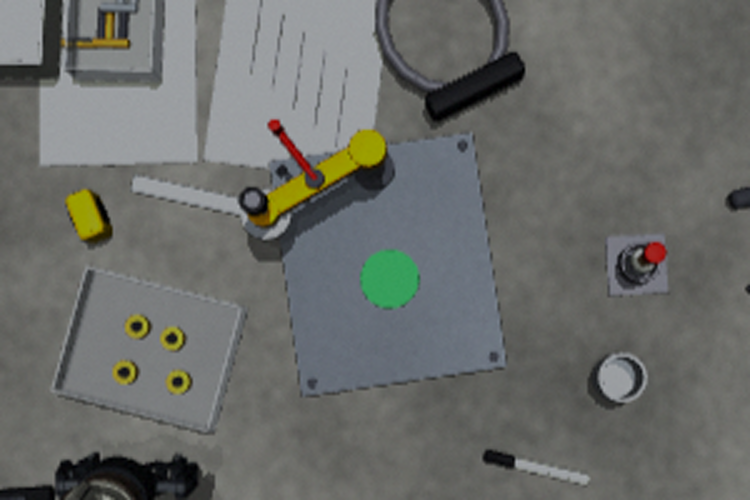

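move_arm:
  increments:
    - {"grip": 0,"linear": [0,0,-0.25],"twist": 0}
    - {"grip": 0,"linear": [0,0,-0.25],"twist": 0}
    - {"grip": 0,"linear": [0,0,-0.25],"twist": 0}
    - {"grip": 0,"linear": [0,0,-0.25],"twist": 0}
    - {"grip": 0,"linear": [0,0,-0.25],"twist": 0}

```text
clock: 25.55
eef_pos: [0.3421, 0.0428, 0.1429]
tool_rot: [-0.683, -0.082, -0.073, 0.722]
ft_force: [1.5, 0.1, 0.9]
grip_width: 0.0853
```

move_arm:
  increments:
    - {"grip": 0,"linear": [0,-0.1,-0.25],"twist": 0}
    - {"grip": 0,"linear": [0,-0.1,-0.25],"twist": 0}
    - {"grip": 0,"linear": [0,-0.1,-0.25],"twist": 0}
    - {"grip": 0,"linear": [0,-0.05,-0.25],"twist": 0}
    - {"grip": 0,"linear": [0,0,-0.1],"twist": 0}

```text
clock: 26.05
eef_pos: [0.3337, -0.1763, 0.198]
tool_rot: [-0.685, -0.082, -0.078, 0.72]
ft_force: [0.3, 0.6, -0.0]
grip_width: 0.0851
```

```bash
python3 st.py 4
python3 - <<'E'
from h import *
print(bot.get_obs()['joint_pos'].round(3))
E
```

```text
26.25 [ 0.3326 -0.1715  0.1959] xt [0.975 0.003 0.22 ] yt [ 0.22   0.055 -0.974] F [-0.5 -0.1  0. ] w 0.0852 vmax 0.041
[-0.616 -0.113 -0.497  1.036  0.172 -0.612]
```

move_arm:
  increments:
    - {"grip": 0,"linear": [0.25,0.02,0],"twist": 0}
    - {"grip": 0,"linear": [0.25,0.02,0],"twist": 0}
    - {"grip": 0,"linear": [0.25,0.02,0],"twist": 0}
    - {"grip": 0,"linear": [0.25,0.02,0],"twist": 0}
    - {"grip": 0,"linear": [-0.25,0,0],"twist": 0}

```text
clock: 26.75
eef_pos: [0.4956, -0.1655, 0.2069]
tool_rot: [-0.682, -0.083, -0.071, 0.723]
ft_force: [-2.5, -0.8, -1.7]
grip_width: 0.0855
```

```bash
python3 st.py 4
```

```text
26.95 [ 0.477  -0.1612  0.2059] xt [0.979 0.004 0.203] yt [ 0.203  0.063 -0.977] F [-0.1  0.4  0.7] w 0.0849 vmax 0.066
```

move_arm:
  increments:
    - {"grip": 0,"linear": [-0.25,0,0],"twist": 0}
    - {"grip": 0,"linear": [-0.25,0,0],"twist": 0}
    - {"grip": 0,"linear": [-0.25,0,0],"twist": 0}
    - {"grip": 0,"linear": [0.2,0,0],"twist": 0}
    - {"grip": 0,"linear": [0.2,0,0],"twist": 0}

```text
clock: 27.45
eef_pos: [0.3897, -0.1494, 0.1797]
tool_rot: [-0.677, -0.068, -0.061, 0.73]
ft_force: [2.4, -0.8, 2.5]
grip_width: 0.0852
```

```bash
python3 st.py 4
```

```text
27.65 [ 0.3931 -0.1499  0.1808] xt [0.983 0.008 0.183] yt [ 0.182  0.075 -0.98 ] F [-1.1  0.2 -0.9] w 0.0854 vmax 0.013
```

move_arm:
  increments:
    - {"grip": 0,"linear": [0,-0.03,0.25],"twist": 0}
    - {"grip": 0,"linear": [0,-0.03,0.25],"twist": 0}
    - {"grip": 0,"linear": [0,-0.03,0.25],"twist": 0}
    - {"grip": 0,"linear": [-0.05,-0.03,0.25],"twist": 0}
    - {"grip": 0,"linear": [-0.1,-0.03,0.25],"twist": 0}

```text
clock: 28.15
eef_pos: [0.3611, 0.0901, 0.2274]
tool_rot: [-0.678, -0.07, -0.071, 0.729]
ft_force: [0.6, 0.9, 0.6]
grip_width: 0.0852
```

```bash
python3 st.py 2
```

```text
28.25 [0.3588 0.0942 0.2274] xt [0.98  0.007 0.197] yt [ 0.196  0.076 -0.978] F [ 0.1 -1.1 -0.3] w 0.0857 vmax 0.136
```

move_arm:
  increments:
    - {"grip": 0,"linear": [0.23,0.03,0.09],"twist": 0}
    - {"grip": 0,"linear": [0.23,0.03,0.09],"twist": 0}
    - {"grip": 0,"linear": [-0.23,-0.03,-0.09],"twist": 0}
    - {"grip": 0,"linear": [-0.23,-0.03,-0.09],"twist": 0}
    - {"grip": 0,"linear": [0.23,0.03,0.09],"twist": 0}

```text
clock: 28.75
eef_pos: [0.3856, 0.1102, 0.2083]
tool_rot: [-0.684, -0.059, -0.04, 0.726]
ft_force: [-1.6, -1.6, -2.1]
grip_width: 0.0855
```

move_arm:
  increments:
    - {"grip": 0,"linear": [0.23,0.03,0.09],"twist": 0}
    - {"grip": 0,"linear": [-0.23,-0.03,-0.09],"twist": 0}
    - {"grip": 0,"linear": [-0.23,-0.03,-0.09],"twist": 0}
    - {"grip": 0,"linear": [0.23,0.03,0.09],"twist": 0}
    - {"grip": 0,"linear": [0.23,0.03,0.09],"twist": 0}

```text
clock: 29.25
eef_pos: [0.4076, 0.1201, 0.1804]
tool_rot: [-0.692, -0.035, -0.019, 0.721]
ft_force: [2.3, 0.8, 1.1]
grip_width: 0.0855
```

```bash
python3 st.py 4
```

```text
29.45 [0.4103 0.1212 0.1807] xt [0.997 0.022 0.076] yt [ 0.075  0.042 -0.996] F [ 0.2  0.5 -0.1] w 0.0855 vmax 0.026
```

move_arm:
  increments:
    - {"grip": 0,"linear": [-0.2,-0.1,0.15],"twist": 0}
    - {"grip": 0,"linear": [-0.1,-0.1,0.2],"twist": 0}
    - {"grip": 0,"linear": [-0.05,-0.1,0.15],"twist": 0}
    - {"grip": 0,"linear": [0.2,0.02,0.12],"twist": 0}
    - {"grip": 0,"linear": [0.2,0.02,0.12],"twist": 0}

```text
clock: 29.95
eef_pos: [0.4115, 0.2637, 0.2456]
tool_rot: [-0.691, -0.035, -0.022, 0.722]
ft_force: [-0.8, 0.0, 0.9]
grip_width: 0.0853
```

move_arm:
  increments:
    - {"grip": 0,"linear": [-0.2,0,-0.12],"twist": 0}
    - {"grip": 0,"linear": [-0.2,0,-0.12],"twist": 0}
    - {"grip": 0,"linear": [0.2,0,0.12],"twist": 0}
    - {"grip": 0,"linear": [0.2,0,0.12],"twist": 0}
    - {"grip": 0,"linear": [-0.1,0,-0.06],"twist": 0}

```text
clock: 30.45
eef_pos: [0.3801, 0.2427, 0.2141]
tool_rot: [-0.704, -0.016, -0.002, 0.71]
ft_force: [-1.6, -1.2, -0.2]
grip_width: 0.0851
```

```bash
python3 st.py 4
```

```text
30.65 [0.3775 0.2412 0.22  ] xt [0.999 0.02  0.032] yt [ 0.032  0.014 -0.999] F [-0.  -1.2  0.5] w 0.0853 vmax 0.023
```

Run:
```python
from m import *
d=np.load('t2.npz');im=d['im'];h=cv2.cvtColor(im,cv2.COLOR_BGR2HSV)
def red(h): return cv2.inRange(h,(0,120,50),(10,255,255))|cv2.inRange(h,(170,120,50),(180,255,255))
m=cv2.inRange(h,(45,100,60),(80,255,255))
w=np.array([ray('top',u,v,.016)[:2] for v,u in np.argwhere(m)],np.float32);c,r=cv2.minEnclosingCircle(w);print('pad',c,r,w.mean(0))
r=red(h);p=np.argwhere(r[130:175,195:235])+[130,195]
print(len(p)); C=cloud('top',d['D'])
for zz in(.172,.204):
    w=np.array([ray('top',u,v,zz)[:2] for v,u in p]);a=w.mean(0);vt=np.linalg.svd(w-a)[2][0];print(zz,a.round(4),np.degrees(np.arctan2(vt[1],vt[0]))%180, w[w[:,0].argmax()], w[w[:,1].argmax()])
# yellow arm
m=cv2.inRange(h,(18,110,40),(35,255,255));n,l,s,cc=cv2.connectedComponentsWithStats(m);i=max(range(1,n),key=lambda k:s[k,4] if cc[k][1]>120 else 0)
w=np.array([ray('top',u,v,.17)[:2] for v,u in np.argwhere(l==i)]);print('arm rect',cv2.minAreaRect((w*1000).astype(np.float32)))
# plate orientation edges: grey plate mask
hs=h[...,1];g=cv2.inRange(h,(100,15,70),(130,90,200));n,l,s,cc=cv2.connectedComponentsWithStats(g);i=max(range(1,n),key=lambda k:s[k,4]);print(s[i])
w=np.array([ray('top',u,v,.012)[:2] for v,u in np.argwhere(l==i)]);rr=cv2.minAreaRect((w*1000).astype(np.float32));print('plate',rr)
# side lever pegs
d=np.load('side0.npz');h=cv2.cvtColor(d['im'],cv2.COLOR_BGR2HSV);r=red(h);p=np.argwhere(r[145:185,310:345])+[145,310];o=p[p[:,0].argsort()]
print('side red rows',[(v,o[o[:,0]==v][:,1].min(),o[o[:,0]==v][:,1].max()) for v in np.unique(o[:,0])])
# brush knob & cup
d=np.load('t2.npz');r=red(cv2.cvtColor(d['im'],cv2.COLOR_BGR2HSV));p=np.argwhere(r[180:200,350:372])+[180,350]
w=np.array([ray('top',u,v,.155)[:2] for v,u in p],np.float32);print('knob',cv2.minEnclosingCircle(w))
```

```text
pad (0.5566123723983765, 0.016866233199834824) 0.037121403962373734 [0.55671304 0.01702626]
90
0.172 [0.6904 0.1265] 39.04470779332007 [0.72185258 0.14309701] [0.7186464  0.15443196]
0.204 [0.6848 0.1228] 39.04470779332007 [0.71557043 0.13903445] [0.71243121 0.15013269]
arm rect ((653.3145751953125, 94.78569793701172), (44.00095748901367, 178.0956268310547), 36.71210479736328)
[ 213  143   90  106 6171]Traceback (most recent call last):
  File "<stdin>", line 15, in <module>
  File "h.py", line 9, in ray
    K,R,t=P(n); d=R.T@np.linalg.inv(K)@[u,v,1]; c=-R.T@t
          ~^^^
  File "h.py", line 5, in P
    p=bot.camera_params(n); K=np.array(p["camera_matrix"],float).reshape(3,3)
ValueError: time passes only in moves, steps and waits
```

move_arm:
  increments:
    - {"grip": 0,"linear": [0.03,0,-0.22],"twist": 0}
    - {"grip": 0,"linear": [0.05,0,-0.24],"twist": 0}
    - {"grip": 0,"linear": [0.05,0,-0.24],"twist": 0}
    - {"grip": 0,"linear": [0.05,0,-0.24],"twist": 0}
    - {"grip": 0,"linear": [0.05,0,-0.24],"twist": 0}

```text
clock: 31.15
eef_pos: [0.4351, 0.0064, 0.2281]
tool_rot: [-0.699, -0.034, -0.008, 0.714]
ft_force: [0.8, 0.1, 0.4]
grip_width: 0.0853
```

move_arm:
  increments:
    - {"grip": 0,"linear": [0.1,0,-0.22],"twist": 0}
    - {"grip": 0,"linear": [0.1,0,-0.22],"twist": 0}
    - {"grip": 0,"linear": [0.12,0,-0.22],"twist": 0}
    - {"grip": 0,"linear": [0.12,0,-0.2],"twist": 0}
    - {"grip": 0,"linear": [0.12,0,-0.2],"twist": 0}

```text
clock: 31.65
eef_pos: [0.5567, -0.2107, 0.2455]
tool_rot: [-0.702, -0.042, -0.019, 0.711]
ft_force: [1.4, 0.2, 0.3]
grip_width: 0.0853
```

```bash
sed -i 's/^def P(n):/import functools\n@functools.lru_cache(None)\ndef P(n):/' h.py; python3 st.py 4
python3 - <<'E'
from m import *
bot.camera('side')
im,D=bot.camera('top');h=cv2.cvtColor(im,cv2.COLOR_BGR2HSV)
def red(h): return cv2.inRange(h,(0,120,50),(10,255,255))|cv2.inRange(h,(170,120,50),(180,255,255))
p=np.argwhere(red(h)[180:200,350:372])+[180,350]
w=np.array([ray('top',u,v,.155)[:2] for v,u in p],np.float32);print('knob top',len(w),cv2.minEnclosingCircle(w) if len(w) else '')
im,D=bot.camera('side');h=cv2.cvtColor(im,cv2.COLOR_BGR2HSV);p=np.argwhere(red(h)[270:300,325:355])+[270,325]
print('side',p.mean(0)[::-1],p.min(0),p.max(0),ray('side',*p.mean(0)[::-1],.143))
C=cloud('side',D);z=C[...,2]
s=C[300:345,320:355].reshape(-1,3);
for a,b in((.03,.045),(.07,.12)):
    q=s[(s[:,2]>a)&(s[:,2]<b)];print(a,len(q),q.mean(0) if len(q) else '')
E
```

```text
31.85 [ 0.5558 -0.2095  0.2437] xt [0.996 0.031 0.082] yt [ 0.082  0.016 -0.997] F [-0.2  0.5 -0.2] w 0.0853 vmax 0.044
knob top 0 
side [339.68382353 287.50735294] [281 335] [295 345] [ 0.58250845 -0.29447193  0.143     ]
0.03 165 [ 0.5780936  -0.30559214  0.03809301]
0.07 88 [ 0.58048012 -0.30006236  0.09062559]
```

move_arm:
  increments:
    - {"grip": 0,"linear": [0.02,0.06,-0.1],"twist": 0}
    - {"grip": 0,"linear": [0.03,0.12,-0.15],"twist": 0}
    - {"grip": 0,"linear": [0.02,0.11,-0.11],"twist": 0}
    - {"grip": 0,"linear": [0.01,0.06,-0.06],"twist": 0}
    - {"grip": 0,"linear": [0,0.02,-0.01],"twist": 0}

```text
clock: 32.5
eef_pos: [0.5824, -0.2907, 0.1727]
tool_rot: [-0.702, -0.047, -0.016, 0.71]
ft_force: [0.7, 0.1, 0.7]
grip_width: 0.0854
```

```bash
python3 st.py 5
```

```text
32.75 [ 0.5835 -0.2894  0.1759] xt [0.995 0.045 0.093] yt [ 0.093  0.012 -0.996] F [-0.5  0.3  0.4] w 0.0856 vmax 0.006
```

move_arm:
  increments:
    - {"grip": 0,"linear": [-0.01,0.05,-0.01],"twist": 0}
    - {"grip": 0,"linear": [-0.01,0.1,-0.01],"twist": 0}
    - {"grip": 0,"linear": [0,0.07,-0.01],"twist": 0}
    - {"grip": 0,"linear": [0,0.04,0],"twist": 0}
    - {"grip": 0,"linear": [0,0.01,0],"twist": 0}

```text
clock: 33.25
eef_pos: [0.5871, -0.2935, 0.1242]
tool_rot: [-0.704, -0.053, -0.018, 0.708]
ft_force: [-0.4, 0.1, 0.5]
grip_width: 0.0852
```

```bash
python3 st.py 4
```

```text
33.45 [ 0.588  -0.2943  0.126 ] xt [0.993 0.05  0.103] yt [ 0.103  0.007 -0.995] F [-0.4 -0.4 -0.1] w 0.0855 vmax 0.006
```

move_arm:
  increments:
    - {"grip": 1,"linear": [0,0,0],"twist": 0}
    - {"grip": 1,"linear": [0,0,0],"twist": 0}
    - {"grip": 1,"linear": [0,0,0],"twist": 0}
    - {"grip": 1,"linear": [0,0,0],"twist": 0}
    - {"grip": 1,"linear": [0,0,0],"twist": 0}

```text
clock: 33.95
eef_pos: [0.5895, -0.295, 0.129]
tool_rot: [-0.705, -0.056, -0.02, 0.707]
ft_force: [0.2, 0.3, -0.5]
grip_width: 0.0244
```

```bash
python3 st.py 4
```

```text
34.15 [ 0.5894 -0.295   0.1288] xt [0.993 0.05  0.108] yt [ 0.107  0.005 -0.994] F [0.7 0.2 0.7] w 0.0245 vmax 0.002
```

move_arm:
  increments:
    - {"grip": 1,"linear": [0.005,-0.05,0],"twist": 0}
    - {"grip": 1,"linear": [0.01,-0.1,0],"twist": 0}
    - {"grip": 1,"linear": [0.015,-0.14,0],"twist": 0}
    - {"grip": 1,"linear": [0.01,-0.1,0],"twist": 0}
    - {"grip": 1,"linear": [0,-0.05,0],"twist": 0}

```text
clock: 34.65
eef_pos: [0.5854, -0.2938, 0.2174]
tool_rot: [-0.704, -0.053, -0.017, 0.708]
ft_force: [1.5, -0.0, -0.5]
grip_width: 0.0243
```

```bash
python3 st.py 4
```

```text
34.85 [ 0.5845 -0.2933  0.2144] xt [0.994 0.049 0.096] yt [ 0.096  0.011 -0.995] F [-0.4 -0.5 -2.1] w 0.0241 vmax 0.024
```

move_arm:
  increments:
    - {"grip": 1,"linear": [-0.08,-0.01,0.02],"twist": 0}
    - {"grip": 1,"linear": [-0.17,-0.02,0.04],"twist": 0}
    - {"grip": 1,"linear": [-0.2,-0.02,0.04],"twist": 0}
    - {"grip": 1,"linear": [-0.14,-0.02,0.03],"twist": 0}
    - {"grip": 1,"linear": [-0.06,-0.01,0.01],"twist": 0}

```text
clock: 35.35
eef_pos: [0.445, -0.2681, 0.2074]
tool_rot: [-0.7, -0.047, -0.011, 0.712]
ft_force: [0.7, -0.3, -0.3]
grip_width: 0.0247
```

```bash
cat > look.py <<'E'
from m import *
im,D=bot.camera('side');cv2.imwrite('pics/'+__import__('sys').argv[1]+'.png',cv2.resize(im[190:400,220:420],None,fx=3,fy=2.8,interpolation=cv2.INTER_CUBIC))
E
python3 st.py 4; python3 look.py s3
```

```text
35.55 [ 0.4484 -0.2693  0.2084] xt [0.995 0.051 0.086] yt [ 0.085  0.018 -0.996] F [0.8 0.5 0.2] w 0.0245 vmax 0.028
```

View pics/s3.png

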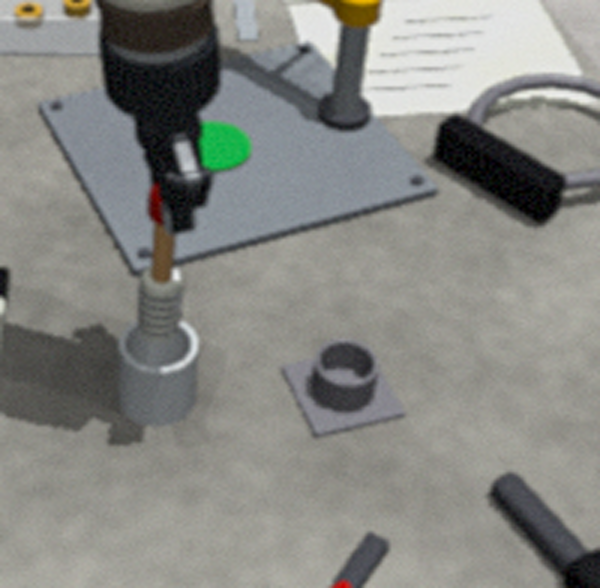

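Run:
```python
from m import *
im,D=bot.camera('side');C=cloud('side',D);s=C[275:345,255:300].reshape(-1,3);s=s[(abs(s[:,0]-.44)<.06)&(abs(s[:,1]+.275)<.06)]
for a,b in((.005,.03),(.03,.06),(.063,.075),(.085,.10),(.10,.12),(.12,.14),(.15,.175)):
    q=s[(s[:,2]>a)&(s[:,2]<b)]
    print(a,len(q),q.mean(0).round(4) if len(q) else '',np.percentile(q[:,0],[3,97]).round(4) if len(q) else '',q[:,1].min().round(4) if len(q) else '')
```

```text
0.005 244 [ 0.4372 -0.2816  0.0184] [0.4103 0.463 ] -0.3018
0.03 348 [ 0.4369 -0.2776  0.0446] [0.4106 0.4634] -0.3022
0.063 161 [ 0.4359 -0.281   0.0686] [0.4105 0.4662] -0.3022
0.085 55 [ 0.4365 -0.2793  0.094 ] [0.4246 0.4545] -0.2864
0.1 85 [ 0.4377 -0.2806  0.1101] [0.4249 0.4534] -0.2857
0.12 95 [ 0.4383 -0.2806  0.1304] [0.4252 0.4555] -0.2865
0.15 58 [ 0.4402 -0.2748  0.1628] [0.4339 0.4484] -0.2787
```

move_arm:
  increments:
    - {"grip": 1,"linear": [-0.005,0.04,0],"twist": 0}
    - {"grip": 1,"linear": [-0.01,0.1,0],"twist": 0}
    - {"grip": 1,"linear": [-0.01,0.1,0],"twist": 0}
    - {"grip": 1,"linear": [-0.01,0.07,0],"twist": 0}
    - {"grip": 1,"linear": [0,0.03,0],"twist": 0}

```text
clock: 36.15
eef_pos: [0.4522, -0.2693, 0.1357]
tool_rot: [-0.701, -0.051, -0.011, 0.711]
ft_force: [0.7, 0.6, -0.8]
grip_width: 0.0244
```

```bash
python3 st.py 4
```

```text
36.35 [ 0.4533 -0.2701  0.1383] xt [0.994 0.055 0.091] yt [ 0.09   0.015 -0.996] F [-0.1 -0.  -0.3] w 0.0242 vmax 0.015
```

move_arm:
  increments:
    - {"grip": 1,"linear": [-0.01,0.01,0],"twist": 0}
    - {"grip": 1,"linear": [-0.01,0.01,0],"twist": 0}
    - {"grip": 1,"linear": [0,0.005,0],"twist": 0}
    - {"grip": 1,"linear": [0,0,0],"twist": 0}
    - {"grip": 1,"linear": [0,0,0],"twist": 0}

```text
clock: 36.85
eef_pos: [0.4514, -0.2716, 0.1357]
tool_rot: [-0.703, -0.054, -0.014, 0.709]
ft_force: [-0.2, 0.5, -0.2]
grip_width: 0.0245
```

```bash
python3 st.py 4; python3 look.py s4
```

```text
37.05 [ 0.4514 -0.2715  0.1355] xt [0.994 0.055 0.096] yt [ 0.095  0.012 -0.995] F [ 0.1 -0.1 -0.5] w 0.0244 vmax 0.002
```

View pics/s4.png

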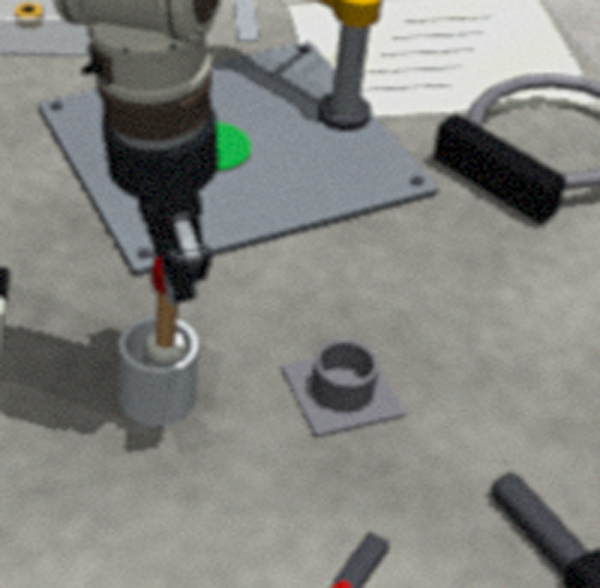

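move_arm:
  increments:
    - {"grip": 1,"linear": [0.005,-0.05,0],"twist": 0}
    - {"grip": 1,"linear": [0.005,-0.07,0],"twist": 0}
    - {"grip": 1,"linear": [0,-0.06,0],"twist": 0}
    - {"grip": 1,"linear": [0,-0.02,0],"twist": 0}
    - {"grip": 1,"linear": [0,0,0],"twist": 0}

```text
clock: 37.6
eef_pos: [0.4497, -0.2719, 0.1787]
tool_rot: [-0.703, -0.054, -0.014, 0.709]
ft_force: [0.1, -0.4, -1.3]
grip_width: 0.0243
```

```bash
python3 st.py 4
```

```text
37.8 [ 0.4489 -0.2713  0.1771] xt [0.994 0.055 0.093] yt [ 0.093  0.013 -0.996] F [ 0.1  0.4 -1. ] w 0.0238 vmax 0.004
```

move_arm:
  increments:
    - {"grip": 1,"linear": [-0.005,0.05,0],"twist": 0}
    - {"grip": 1,"linear": [-0.01,0.08,0],"twist": 0}
    - {"grip": 1,"linear": [-0.01,0.06,0],"twist": 0}
    - {"grip": 1,"linear": [0,0.03,0],"twist": 0}
    - {"grip": 1,"linear": [0,0.01,0],"twist": 0}

```text
clock: 38.3
eef_pos: [0.4496, -0.271, 0.1297]
tool_rot: [-0.702, -0.054, -0.015, 0.71]
ft_force: [-2.6, 3.1, 30.2]
grip_width: 0.0244
```

```bash
python3 st.py 4;python3 - <<'E'
from m import *
im,D=bot.camera('side');C=cloud('side',D);h=cv2.cvtColor(im,cv2.COLOR_BGR2HSV)
m=(h[...,0]<20)&(h[...,1]>70)
s=C[270:330,255:300][m[270:330,255:300]];s=s[(abs(s[:,0]-.44)<.05)&(abs(s[:,1]+.275)<.05)]
print('wood z',np.percentile(s[:,2],[1,5,50,95,99]),s.mean(0))
v,u=np.where(m[300:330,255:300]);print('lowest wood px',v.max()+300,u[v==v.max()]+255, ray('side',u[v==v.max()].mean()+255,v.max()+300,.07))
E
```

```text
38.5 [ 0.4491 -0.2709  0.1298] xt [0.994 0.056 0.097] yt [ 0.096  0.012 -0.995] F [-3.2  2.1 13.8] w 0.0243 vmax 0.003
wood z [0.06781979 0.07047496 0.10573685 0.15626002 0.15905075] [ 0.4371536  -0.27643886  0.10966643]
lowest wood px 315 [272 273 274] [ 0.43793956 -0.27942085  0.07      ]
```

move_arm:
  increments:
    - {"grip": 1,"linear": [0.005,-0.05,0],"twist": 0}
    - {"grip": 1,"linear": [0.01,-0.12,0],"twist": 0}
    - {"grip": 1,"linear": [0.01,-0.14,0],"twist": 0}
    - {"grip": 1,"linear": [0.01,-0.1,0],"twist": 0}
    - {"grip": 1,"linear": [0,-0.04,0],"twist": 0}

```text
clock: 39.05
eef_pos: [0.446, -0.2705, 0.2209]
tool_rot: [-0.701, -0.052, -0.012, 0.711]
ft_force: [0.9, -0.5, -1.5]
grip_width: 0.024
```

```bash
python3 st.py 4;python3 - <<'E'
from m import *
def rim(n,D,u0,v0,u1,v1,a,b,nm):
    C=cloud(n,D)[v0:v1,u0:u1].reshape(-1,3);q=C[(C[:,2]>a)&(C[:,2]<b)]
    if len(q)<6: print(n,nm,len(q));return
    print(n,nm,len(q),q.mean(0).round(4),cv2.minEnclosingCircle(q[:,:2].astype(np.float32)))
im,D=bot.camera('top');cv2.imwrite('pics/t5.png',cv2.resize(im[150:270,200:400],None,fx=3.5,fy=3.5,interpolation=cv2.INTER_CUBIC))
rim('top',D,335,180,375,212,.034,.048,'holder');rim('top',D,325,220,372,262,.062,.08,'cup')
im,D=bot.camera('side')
p=[(u,v) for u in (316,326,336,346,356) for v in (300,310,320)]
rim('side',D,312,300,362,340,.036,.044,'holder')
C=cloud('side',D)[275:345,255:300].reshape(-1,3);s=C[(abs(C[:,0]-.44)<.06)&(abs(C[:,1]+.275)<.06)]
for a,b in((.005,.03),(.03,.06),(.085,.10),(.10,.12),(.12,.14)):
    q=s[(s[:,2]>a)&(s[:,2]<b)];print(a,len(q),np.percentile(q[:,0],[3,97]).round(4),q[:,1].min().round(4)) if len(q) else 0
E
```

```text
39.25 [ 0.4447 -0.2697  0.2179] xt [0.995 0.055 0.088] yt [ 0.087  0.018 -0.996] F [ 0.3 -0.4 -0.7] w 0.0243 vmax 0.016
top holder 64 [ 0.5835 -0.2944  0.0393] ((0.5829512476921082, -0.2933486998081207), 0.025019876658916473)
top cup 40 [ 0.4391 -0.262   0.0685] ((0.4397766590118408, -0.2676544487476349), 0.029506729915738106)
side holder 119 [ 0.5821 -0.2965  0.0394] ((0.5821720957756042, -0.29534661769866943), 0.026438917964696884)
0.005 247 [0.4104 0.4648] -0.3037
0.03 363 [0.4105 0.4633] -0.3017
0.085 15 [0.4225 0.4487] -0.2832
0.1 93 [0.4201 0.4493] -0.2858
0.12 92 [0.4208 0.4492] -0.2859
```

View pics/t5.png

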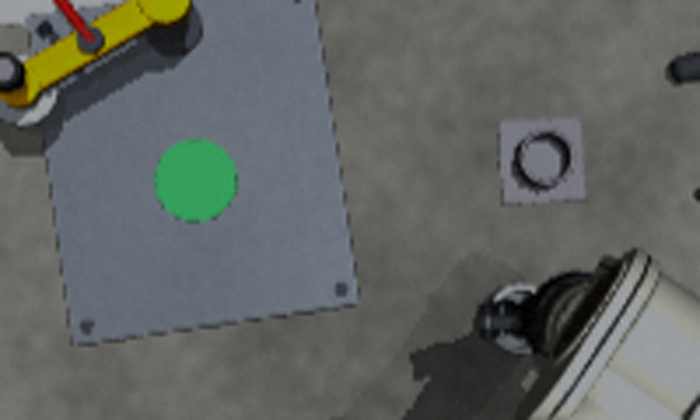

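move_arm:
  increments:
    - {"grip": 1,"linear": [0.08,0.01,-0.02],"twist": 0}
    - {"grip": 1,"linear": [0.18,0.02,-0.04],"twist": 0}
    - {"grip": 1,"linear": [0.21,0.02,-0.05],"twist": 0}
    - {"grip": 1,"linear": [0.15,0.01,-0.03],"twist": 0}
    - {"grip": 1,"linear": [0.07,0,-0.02],"twist": 0}

```text
clock: 39.85
eef_pos: [0.5836, -0.2926, 0.2089]
tool_rot: [-0.698, -0.045, -0.008, 0.714]
ft_force: [-0.3, -0.0, -0.1]
grip_width: 0.0241
```

```bash
cat > br.py <<'E'
from m import *
im,D=bot.camera('side');C=cloud('side',D)[255:345,310:365].reshape(-1,3);s=C[(abs(C[:,0]-.585)<.06)&(abs(C[:,1]+.295)<.06)]
for a,b in((.015,.038),(.05,.065),(.065,.08),(.08,.095),(.095,.115),(.115,.135),(.135,.15),(.16,.18)):
    q=s[(s[:,2]>a)&(s[:,2]<b)];print(a,len(q),np.percentile(q[:,0],[3,97]).round(4),np.percentile(q[:,0],[3,97]).mean().round(4),np.percentile(q[:,1],3).round(4)) if len(q) else 0
E
python3 st.py 5; python3 br.py
```

```text
40.1 [ 0.5808 -0.2926  0.2102] xt [0.996 0.051 0.075] yt [ 0.074  0.025 -0.997] F [ 0.5 -0.6 -0.4] w 0.0241 vmax 0.022
0.015 259 [0.5586 0.6037] 0.5812 -0.3199
0.08 26 [0.5552 0.5798] 0.5675 -0.3069
0.095 88 [0.5544 0.5832] 0.5688 -0.3075
0.115 90 [0.5556 0.5814] 0.5685 -0.3084
0.135 123 [0.5565 0.584 ] 0.5702 -0.3077
0.16 49 [0.5648 0.5782] 0.5715 -0.302
```

move_arm:
  increments:
    - {"grip": 1,"linear": [0.015,0.03,-0.005],"twist": 0}
    - {"grip": 1,"linear": [0.02,0.05,-0.01],"twist": 0}
    - {"grip": 1,"linear": [0.015,0.05,-0.005],"twist": 0}
    - {"grip": 1,"linear": [0.005,0.03,0],"twist": 0}
    - {"grip": 1,"linear": [0,0.01,0],"twist": 0}

```text
clock: 40.65
eef_pos: [0.5932, -0.2958, 0.1759]
tool_rot: [-0.699, -0.044, -0.009, 0.714]
ft_force: [0.1, 0.1, -0.6]
grip_width: 0.0243
```

```bash
python3 st.py 5; python3 br.py
```

```text
40.9 [ 0.5938 -0.2962  0.1779] xt [0.996 0.049 0.079] yt [ 0.078  0.023 -0.997] F [-0.3 -0.  -0.1] w 0.0244 vmax 0.005
0.015 186 [0.5584 0.6033] 0.5809 -0.3199
0.05 34 [0.5681 0.5931] 0.5806 -0.3102
0.065 65 [0.5683 0.5948] 0.5815 -0.3114
0.08 62 [0.5689 0.5951] 0.582 -0.3113
0.095 137 [0.5695 0.5984] 0.584 -0.311
0.115 57 [0.5737 0.5919] 0.5828 -0.3063
0.135 35 [0.5787 0.5915] 0.5851 -0.3041
0.16 36 [0.5787 0.5924] 0.5855 -0.3115
```

move_arm:
  increments:
    - {"grip": 1,"linear": [-0.005,0.04,0],"twist": 0}
    - {"grip": 1,"linear": [-0.01,0.07,0],"twist": 0}
    - {"grip": 1,"linear": [-0.005,0.06,0],"twist": 0}
    - {"grip": 1,"linear": [0,0.03,0],"twist": 0}
    - {"grip": 1,"linear": [0,0.015,0],"twist": 0}

```text
clock: 41.45
eef_pos: [0.5941, -0.296, 0.1341]
tool_rot: [-0.7, -0.046, -0.011, 0.713]
ft_force: [0.5, 0.5, -1.9]
grip_width: 0.0242
```

```bash
python3 st.py 5; python3 br.py
```

```text
41.7 [ 0.5948 -0.2964  0.1358] xt [0.995 0.049 0.084] yt [ 0.083  0.019 -0.996] F [-0.3  0.3 -0.3] w 0.0247 vmax 0.005
0.015 193 [0.5583 0.6007] 0.5795 -0.3205
0.05 69 [0.5705 0.5986] 0.5846 -0.3119
0.065 103 [0.572  0.6001] 0.586 -0.3107
0.08 34 [0.5787 0.5938] 0.5862 -0.3052
0.095 44 [0.5794 0.5929] 0.5861 -0.3049
0.115 35 [0.58   0.5918] 0.5859 -0.3061
0.135 48 [0.5761 0.6054] 0.5907 -0.3227
0.16 76 [0.5772 0.5878] 0.5825 -0.3222
```

move_arm:
  increments:
    - {"grip": 1,"linear": [-0.01,0.01,0.005],"twist": 0}
    - {"grip": 1,"linear": [-0.01,0.015,0],"twist": 0}
    - {"grip": 1,"linear": [0,0.01,0],"twist": 0}
    - {"grip": 1,"linear": [0,0,0],"twist": 0}
    - {"grip": 1,"linear": [0,0,0],"twist": 0}

```text
clock: 42.25
eef_pos: [0.5917, -0.2957, 0.1294]
tool_rot: [-0.701, -0.048, -0.013, 0.712]
ft_force: [-0.2, 0.1, -0.1]
grip_width: 0.0244
```

```bash
python3 st.py 4
```

```text
42.45 [ 0.5918 -0.2958  0.1295] xt [0.995 0.049 0.087] yt [ 0.086  0.018 -0.996] F [ 0.1  0.7 -0.3] w 0.0242 vmax 0.002
```

move_arm:
  increments:
    - {"grip": 0.6,"linear": [0,0,0],"twist": 0}
    - {"grip": 0.4,"linear": [0,0,0],"twist": 0}
    - {"grip": 0.1,"linear": [0,0,0],"twist": 0}
    - {"grip": 0,"linear": [0,-0.03,0],"twist": 0}
    - {"grip": 0,"linear": [0,-0.12,0],"twist": 0}

```text
clock: 42.95
eef_pos: [0.5875, -0.2953, 0.1569]
tool_rot: [-0.7, -0.046, -0.011, 0.713]
ft_force: [0.6, 0.2, -0.4]
grip_width: 0.0852
```

move_arm:
  increments:
    - {"grip": 0,"linear": [0,-0.15,0],"twist": 0}
    - {"grip": 0,"linear": [-0.04,-0.1,0],"twist": 0}
    - {"grip": 0,"linear": [-0.16,-0.04,0],"twist": 0}
    - {"grip": 0,"linear": [-0.2,0,0.05],"twist": 0}
    - {"grip": 0,"linear": [-0.17,0,0.05],"twist": 0}

```text
clock: 43.45
eef_pos: [0.4716, -0.2842, 0.2134]
tool_rot: [-0.702, -0.052, -0.014, 0.71]
ft_force: [-0.5, -0.7, 0.1]
grip_width: 0.0852
```

```bash
python3 st.py 4; python3 br.py
```

```text
43.65 [ 0.4724 -0.2842  0.2135] xt [0.994 0.052 0.093] yt [ 0.092  0.014 -0.996] F [1.  1.  0.4] w 0.0854 vmax 0.053
0.015 198 [0.5581 0.6039] 0.581 -0.32
0.05 94 [0.5672 0.5945] 0.5808 -0.3102
0.065 54 [0.5706 0.5915] 0.581 -0.3071
0.08 30 [0.5741 0.5874] 0.5807 -0.3022
0.095 45 [0.5741 0.5883] 0.5812 -0.3035
0.115 37 [0.5741 0.5874] 0.5808 -0.3048
0.135 58 [0.5699 0.5927] 0.5813 -0.3068
```

move_arm:
  increments:
    - {"grip": 0,"linear": [-0.05,0.08,0.02],"twist": 0}
    - {"grip": 0,"linear": [-0.07,0.17,0.03],"twist": 0}
    - {"grip": 0,"linear": [-0.05,0.17,0.02],"twist": 0}
    - {"grip": 0,"linear": [-0.03,0.11,0],"twist": 0}
    - {"grip": 0,"linear": [-0.01,0.04,0],"twist": 0}

```text
clock: 44.2
eef_pos: [0.4526, -0.2758, 0.0976]
tool_rot: [-0.705, -0.059, -0.018, 0.707]
ft_force: [0.9, 0.7, 0.0]
grip_width: 0.0852
```

```bash
python3 st.py 5
```

```text
44.45 [ 0.4545 -0.2772  0.1012] xt [0.992 0.057 0.113] yt [ 0.113  0.002 -0.994] F [ 0.1 -0.7  0.5] w 0.0859 vmax 0.013
```

move_arm:
  increments:
    - {"grip": 0,"linear": [-0.03,0.02,0.03],"twist": 0}
    - {"grip": 0,"linear": [-0.03,0.09,0.01],"twist": 0}
    - {"grip": 0,"linear": [-0.03,0.1,0],"twist": 0}
    - {"grip": 0,"linear": [-0.02,0.08,0],"twist": 0}
    - {"grip": 0,"linear": [-0.01,0.03,0],"twist": 0}

```text
clock: 44.95
eef_pos: [0.4426, -0.2729, 0.0401]
tool_rot: [0.709, 0.066, 0.024, -0.702]
ft_force: [-1.0, 0.3, 0.6]
grip_width: 0.0853
```

```bash
python3 st.py 5
```

```text
Traceback (most recent call last):
  File "st.py", line 3, in <module>
    for i in range(int(sys.argv[1]) if len(sys.argv)>1 else 4): bot.camera('side')
                                                                ~~~~~~~~~~^^^^^^^^
ValueError: 200 camera calls are used up
```

move_arm:
  increments:
    - {"grip": 1,"linear": [0,0,0],"twist": 0}
    - {"grip": 1,"linear": [0,0,0],"twist": 0}
    - {"grip": 1,"linear": [0,0,0],"twist": 0}
    - {"grip": 1,"linear": [0,0,0],"twist": 0}
    - {"grip": 1,"linear": [0,0,0],"twist": 0}

```text
clock: 45.5
eef_pos: [0.4426, -0.2722, 0.0418]
tool_rot: [0.709, 0.066, 0.024, -0.702]
ft_force: [0.1, -0.7, -3.7]
grip_width: 0.0594
```

```bash
python3 st.py 5
```

```text
Traceback (most recent call last):
  File "st.py", line 3, in <module>
    for i in range(int(sys.argv[1]) if len(sys.argv)>1 else 4): bot.camera('side')
                                                                ~~~~~~~~~~^^^^^^^^
ValueError: 200 camera calls are used up
```

```bash
cat > st.py <<'E'
# usage: st.py [x y z]  -> state, and tool-axis units to reach target TCP
from h import *
import sys
o=bot.get_obs();R=Rn.from_quat(o['tool_rot']).as_matrix()
print(round(o['clock'],2),o['eef_pos'].round(4),'xt',R[:,0].round(3),'yt',R[:,1].round(3),'F',o['ft_force'].round(1),'T',o['ft_torque'].round(2),'w',round(o['grip_width'],4),'vmax',abs(o['joint_vel']).max().round(3))
if len(sys.argv)>3: print('units to go',(R.T@(np.array(sys.argv[1:4],float)-o['eef_pos'])/.2).round(3))
E
python3 st.py .4426 -.2722 .11
```

```text
45.5 [ 0.4426 -0.2722  0.0418] xt [0.99  0.059 0.126] yt [ 0.127 -0.005 -0.992] F [ 0.1 -0.7 -3.7] T [-0.02  0.15 -0.01] w 0.0594 vmax 0.002
units to go [ 0.043 -0.338 -0.004]
```

move_arm:
  increments:
    - {"grip": 1,"linear": [0.005,-0.03,0],"twist": 0}
    - {"grip": 1,"linear": [0.01,-0.08,0],"twist": 0}
    - {"grip": 1,"linear": [0.015,-0.12,0],"twist": 0}
    - {"grip": 1,"linear": [0.01,-0.08,0],"twist": 0}
    - {"grip": 1,"linear": [0.005,-0.03,0],"twist": 0}

```text
clock: 46.0
eef_pos: [0.4396, -0.2694, 0.1098]
tool_rot: [0.707, 0.062, 0.021, -0.704]
ft_force: [-0.1, -0.0, -5.4]
grip_width: 0.059
```

move_arm:
  increments:
    - {"grip": 1,"linear": [0,0,0],"twist": 0}
    - {"grip": 1,"linear": [0,0,0],"twist": 0}
    - {"grip": 1,"linear": [0,0,0],"twist": 0}
    - {"grip": 1,"linear": [0,0,0],"twist": 0}
    - {"grip": 1,"linear": [0,0,0],"twist": 0}

```text
clock: 46.5
eef_pos: [0.4382, -0.2685, 0.1076]
tool_rot: [0.706, 0.061, 0.02, -0.705]
ft_force: [-0.1, -0.2, -5.4]
grip_width: 0.0597
```

```bash
python3 st.py .5604 .0169 .11
```

```text
46.5 [ 0.4382 -0.2685  0.1076] xt [0.992 0.058 0.115] yt [ 0.115  0.002 -0.993] F [-0.1 -0.2 -5.4] T [ 0.03  0.25 -0.04] w 0.0597 vmax 0.008
units to go [0.69  0.061 1.389]
```

move_arm:
  increments:
    - {"grip": 1,"linear": [0.04,0,0.08],"twist": 0}
    - {"grip": 1,"linear": [0.08,0.01,0.16],"twist": 0}
    - {"grip": 1,"linear": [0.1,0.01,0.2],"twist": 0}
    - {"grip": 1,"linear": [0.1,0.01,0.2],"twist": 0}
    - {"grip": 1,"linear": [0.1,0.01,0.2],"twist": 0}

```text
clock: 47.0
eef_pos: [0.513, -0.0969, 0.1058]
tool_rot: [0.707, 0.055, 0.024, -0.705]
ft_force: [1.1, -0.1, -5.5]
grip_width: 0.059
```

move_arm:
  increments:
    - {"grip": 1,"linear": [0.1,0.01,0.2],"twist": 0}
    - {"grip": 1,"linear": [0.08,0,0.15],"twist": 0}
    - {"grip": 1,"linear": [0.05,0,0.1],"twist": 0}
    - {"grip": 1,"linear": [0.03,0,0.05],"twist": 0}
    - {"grip": 1,"linear": [0.01,0,0.02],"twist": 0}

```text
clock: 47.5
eef_pos: [0.5643, 0.02, 0.1069]
tool_rot: [0.706, 0.057, 0.02, -0.706]
ft_force: [0.2, 0.3, -5.6]
grip_width: 0.0588
```

move_arm:
  increments:
    - {"grip": 1,"linear": [0,0,0],"twist": 0}
    - {"grip": 1,"linear": [0,0,0],"twist": 0}
    - {"grip": 1,"linear": [0,0,0],"twist": 0}
    - {"grip": 1,"linear": [0,0,0],"twist": 0}
    - {"grip": 1,"linear": [0,0,0],"twist": 0}

```text
clock: 48.0
eef_pos: [0.562, 0.0156, 0.1058]
tool_rot: [0.707, 0.054, 0.021, -0.705]
ft_force: [0.3, -0.5, -6.1]
grip_width: 0.0591
```

```bash
python3 st.py .5604 .0169 .075
```

```text
48.0 [0.562  0.0156 0.1058] xt [0.993 0.047 0.105] yt [ 0.105 -0.    -0.994] F [ 0.3 -0.5 -6.1] T [ 0.01  0.21 -0.01] w 0.0591 vmax 0.015
units to go [-0.024  0.152  0.008]
```

move_arm:
  increments:
    - {"grip": 1,"linear": [-0.01,0.03,0],"twist": 0}
    - {"grip": 1,"linear": [-0.01,0.06,0.005],"twist": 0}
    - {"grip": 1,"linear": [-0.01,0.06,0],"twist": 0}
    - {"grip": 1,"linear": [-0.005,0.04,0],"twist": 0}
    - {"grip": 1,"linear": [0,0.02,0],"twist": 0}

```text
clock: 48.5
eef_pos: [0.5596, 0.0145, 0.062]
tool_rot: [0.707, 0.054, 0.022, -0.705]
ft_force: [1.1, -0.5, -5.9]
grip_width: 0.0593
```

move_arm:
  increments:
    - {"grip": 1,"linear": [0,0.01,0],"twist": 0}
    - {"grip": 1,"linear": [0,0,0],"twist": 0}
    - {"grip": 1,"linear": [0,0,0],"twist": 0}
    - {"grip": 1,"linear": [0,0,0],"twist": 0}
    - {"grip": 1,"linear": [0,0,0],"twist": 0}

```text
clock: 49.0
eef_pos: [0.5605, 0.0145, 0.0603]
tool_rot: [0.707, 0.054, 0.023, -0.705]
ft_force: [0.1, -0.1, -5.5]
grip_width: 0.0594
```

```bash
python3 st.py .5608 .0169 .0575
```

```text
49.0 [0.5605 0.0145 0.0603] xt [0.993 0.044 0.108] yt [ 0.109 -0.001 -0.994] F [ 0.1 -0.1 -5.5] T [-0.02  0.22 -0.  ] w 0.0594 vmax 0.005
units to go [0.    0.014 0.012]
```

move_arm:
  increments:
    - {"grip": 1,"linear": [0,0.008,0.012],"twist": 0}
    - {"grip": 1,"linear": [0,0.008,0],"twist": 0}
    - {"grip": 1,"linear": [0,0.004,0],"twist": 0}
    - {"grip": 1,"linear": [0,0,0],"twist": 0}
    - {"grip": 1,"linear": [0,0,0],"twist": 0}

```text
clock: 49.5
eef_pos: [0.5618, 0.0173, 0.0582]
tool_rot: [0.707, 0.055, 0.024, -0.705]
ft_force: [0.2, -0.4, -5.3]
grip_width: 0.0592
```

```bash
python3 st.py .5608 .0169 .0575
```

```text
49.5 [0.5618 0.0173 0.0582] xt [0.993 0.044 0.111] yt [ 0.112 -0.001 -0.994] F [ 0.2 -0.4 -5.3] T [ 0.    0.2  -0.02] w 0.0592 vmax 0.004
units to go [-0.005  0.003 -0.002]
```

move_arm:
  increments:
    - {"grip": 1,"linear": [-0.005,0.008,0],"twist": 0}
    - {"grip": 1,"linear": [0,0.008,0],"twist": 0}
    - {"grip": 1,"linear": [0,0,0],"twist": 0}
    - {"grip": 1,"linear": [0,0,0],"twist": 0}
    - {"grip": 1,"linear": [0,0,0],"twist": 0}

```text
clock: 50.0
eef_pos: [0.5621, 0.0173, 0.058]
tool_rot: [0.707, 0.056, 0.025, -0.705]
ft_force: [-1.6, 0.7, -0.9]
grip_width: 0.0593
```

```bash
python3 st.py .5608 .0169 .0575
```

```text
50.0 [0.5621 0.0173 0.058 ] xt [0.992 0.044 0.115] yt [ 0.115 -0.001 -0.993] F [-1.6  0.7 -0.9] T [0.01 0.37 0.04] w 0.0593 vmax 0.002
units to go [-0.007  0.002 -0.002]
```

move_arm:
  increments:
    - {"grip": 0.2,"linear": [0,0,0],"twist": 0}
    - {"grip": 0,"linear": [0,0,0],"twist": 0}
    - {"grip": 0,"linear": [0,0,0],"twist": 0}
    - {"grip": 0,"linear": [0.004,-0.04,0],"twist": 0}
    - {"grip": 0,"linear": [0.01,-0.1,0],"twist": 0}

```text
clock: 50.5
eef_pos: [0.5628, 0.0174, 0.0865]
tool_rot: [0.707, 0.057, 0.026, -0.705]
ft_force: [-0.2, -0.3, 0.3]
grip_width: 0.0856
```

move_arm:
  increments:
    - {"grip": 0,"linear": [0.015,-0.18,0],"twist": 0}
    - {"grip": 0,"linear": [0.01,-0.2,0],"twist": 0}
    - {"grip": 0,"linear": [0,-0.2,0],"twist": 0}
    - {"grip": 0,"linear": [0,-0.16,0],"twist": 0}
    - {"grip": 0,"linear": [0,-0.08,0],"twist": 0}

```text
clock: 51.0
eef_pos: [0.5486, 0.0177, 0.2605]
tool_rot: [0.707, 0.058, 0.027, -0.705]
ft_force: [-0.1, -0.0, 0.6]
grip_width: 0.0854
```

```bash
python3 st.py .62 .157 .29
```

```text
51.0 [0.5486 0.0177 0.2605] xt [0.992 0.044 0.121] yt [ 0.121 -0.    -0.993] F [-0.1 -0.   0.6] T [-0.07  0.1  -0.03] w 0.0854 vmax 0.399
units to go [ 0.403 -0.104  0.679]
```

move_arm:
  increments:
    - {"grip": 0,"linear": [0,-0.1,0.02],"twist": 0}
    - {"grip": 0,"linear": [0.06,-0.06,0.1],"twist": 0}
    - {"grip": 0,"linear": [0.1,0,0.18],"twist": 0}
    - {"grip": 0,"linear": [0.1,0,0.16],"twist": 0}
    - {"grip": 0,"linear": [0.06,0,0.1],"twist": 0}

```text
clock: 51.5
eef_pos: [0.6061, 0.1325, 0.3146]
tool_rot: [0.706, 0.063, 0.037, -0.704]
ft_force: [-0.3, -0.4, 1.6]
grip_width: 0.0851
```

move_arm:
  increments:
    - {"grip": 0,"linear": [0.03,0,0.04],"twist": 0}
    - {"grip": 0,"linear": [0.01,0,0.01],"twist": 0}
    - {"grip": 0,"linear": [0,0,0],"twist": 0}
    - {"grip": 0,"linear": [0,0,0],"twist": 0}
    - {"grip": 0,"linear": [0,0,0],"twist": 0}

```text
clock: 52.0
eef_pos: [0.6147, 0.1456, 0.3186]
tool_rot: [0.705, 0.065, 0.037, -0.705]
ft_force: [-0.6, -0.3, 0.0]
grip_width: 0.0855
```

```bash
python3 st.py .621 .158 .26
```

```text
52.0 [0.6147 0.1456 0.3186] xt [0.989 0.04  0.145] yt [ 0.145  0.002 -0.989] F [-0.6 -0.3  0. ] T [-0.01  0.1  -0.01] w 0.0855 vmax 0.01
units to go [-0.009  0.295  0.062]
```

move_arm:
  increments:
    - {"grip": 0,"linear": [0,0.03,0.03],"twist": 0}
    - {"grip": 0,"linear": [0,0.09,0.02],"twist": 0}
    - {"grip": 0,"linear": [-0.01,0.08,0.01],"twist": 0}
    - {"grip": 0,"linear": [0,0.05,0],"twist": 0}
    - {"grip": 0,"linear": [0,0.02,0],"twist": 0}

```text
clock: 52.5
eef_pos: [0.6199, 0.1563, 0.2639]
tool_rot: [0.705, 0.065, 0.039, -0.705]
ft_force: [-0.5, -0.1, -0.6]
grip_width: 0.0854
```

move_arm:
  increments:
    - {"grip": 0,"linear": [0,0,0],"twist": 0}
    - {"grip": 0,"linear": [0,0,0],"twist": 0}
    - {"grip": 0,"linear": [0,0,0],"twist": 0}
    - {"grip": 0,"linear": [0,0,0],"twist": 0}
    - {"grip": 0,"linear": [0,0,0],"twist": 0}

```text
clock: 53.0
eef_pos: [0.6205, 0.1559, 0.2654]
tool_rot: [0.705, 0.065, 0.04, -0.705]
ft_force: [0.7, 0.2, -0.2]
grip_width: 0.0852
```

```bash
python3 st.py .6215 .158 .226
```

```text
53.0 [0.6205 0.1559 0.2654] xt [0.988 0.035 0.149] yt [ 0.149  0.003 -0.989] F [ 0.7  0.2 -0.2] T [-0.    0.15  0.  ] w 0.0852 vmax 0.009
units to go [-0.024  0.195  0.011]
```

move_arm:
  increments:
    - {"grip": 0,"linear": [-0.005,0.04,0.01],"twist": 0}
    - {"grip": 0,"linear": [-0.01,0.07,0],"twist": 0}
    - {"grip": 0,"linear": [-0.005,0.05,0],"twist": 0}
    - {"grip": 0,"linear": [0,0.03,0],"twist": 0}
    - {"grip": 0,"linear": [0,0,0],"twist": 0}

```text
clock: 53.5
eef_pos: [0.6226, 0.1585, 0.2255]
tool_rot: [-0.705, -0.066, -0.041, 0.705]
ft_force: [0.3, -0.0, 0.3]
grip_width: 0.0852
```

move_arm:
  increments:
    - {"grip": 1,"linear": [0,0,0],"twist": 0}
    - {"grip": 1,"linear": [0,0,0],"twist": 0}
    - {"grip": 1,"linear": [0,0,0],"twist": 0}
    - {"grip": 1,"linear": [0,0,0],"twist": 0}
    - {"grip": 1,"linear": [0,0,0],"twist": 0}

```text
clock: 54.0
eef_pos: [0.6231, 0.1589, 0.2266]
tool_rot: [-0.704, -0.067, -0.041, 0.706]
ft_force: [0.1, -0.6, -3.2]
grip_width: 0.0282
```

```bash
python3 st.py .6215 .158 .226
```

```text
54.0 [0.6231 0.1589 0.2266] xt [0.988 0.035 0.152] yt [ 0.152  0.004 -0.988] F [ 0.1 -0.6 -3.2] T [-0.01  0.17  0.02] w 0.0282 vmax 0.001
units to go [-0.009  0.002 -0.004]
```

```bash
cat > arc.py <<'E'
# arc.py cx cy radius stepdeg twistscale dz : suggests rows to follow an arc about (cx,cy) from the present grasp point (ccw +)
from h import *
import sys
cx,cy,r,st,tw=map(float,sys.argv[1:6])
o=bot.get_obs();R=Rn.from_quat(o['tool_rot']).as_matrix();g=o['eef_pos']-.019*R[:,1]
v=g[:2]-[cx,cy];a=np.arctan2(v[1],v[0]);print('grasp',g.round(4),'r',np.hypot(*v).round(4),'ang',np.degrees(a).round(1)%360,'F',o['ft_force'].round(1),'T',o['ft_torque'].round(2),'w',o['grip_width'].round(4))
print('xt',R[:,0].round(3),'yt',R[:,1].round(3))
s=np.radians(st)
for i in range(5):
    d=np.r_[r*(np.cos(a+s)-np.cos(a)),r*(np.sin(a+s)-np.sin(a)),0]
    print((R.T@d/.2).round(3),(-s*tw/2).round(3));R=R@Rn.from_rotvec([0,-s*tw,0]).as_matrix();a+=s
E
python3 arc.py .6947 .0393 .14 5 1
```

```text
Traceback (most recent call last):
  File "arc.py", line 6, in <module>
    v=g[:2]-[cx,cy];a=np.arctan2(v[1],v[0]);print('grasp',g.round(4),'r',np.hypot(*v).round(4),'ang',np.degrees(a).round(1)%360,'F',o['ft_force'].round(1),'T',o['ft_torque'].round(2),'w',o['grip_width'].round(4))
                                                                                                                                                                                           ^^^^^^^^^^^^^^^^^^^^^
AttributeError: 'float' object has no attribute 'round'
```

```bash
sed -i "s/o\['grip_width'\].round(4)/round(o['grip_width'],4)/; s/(-s\*tw\/2).round(3)/round(-s*tw\/2,3)/" arc.py; python3 arc.py .6947 .0393 .14 5 1
```

```text
grasp [0.6203 0.1588 0.2454] r 0.1408 ang 121.9 F [ 0.1 -0.6 -3.2] T [-0.01  0.17  0.02] w 0.0282
xt [0.988 0.035 0.152] yt [ 0.152  0.004 -0.988]
[-0.051 -0.008 -0.033] -0.044
[-0.051 -0.007 -0.033] -0.044
[-0.051 -0.007 -0.033] -0.044
[-0.051 -0.006 -0.033] -0.044
[-0.051 -0.006 -0.033] -0.044
```

move_arm:
  increments:
    - {"grip": 1,"linear": [-0.051,-0.008,-0.033],"twist": -0.044}
    - {"grip": 1,"linear": [-0.051,-0.007,-0.033],"twist": -0.044}
    - {"grip": 1,"linear": [-0.051,-0.007,-0.033],"twist": -0.044}
    - {"grip": 1,"linear": [-0.051,-0.006,-0.033],"twist": -0.044}
    - {"grip": 1,"linear": [-0.051,-0.006,-0.033],"twist": -0.044}

```text
clock: 54.5
eef_pos: [0.5805, 0.119, 0.2267]
tool_rot: [0.691, 0.225, -0.117, -0.676]
ft_force: [2.0, -1.6, -2.2]
grip_width: 0.0283
```

```bash
python3 arc.py .6947 .0393 .14 5 1
```

```text
grasp [0.5776 0.1187 0.2455] r 0.1414 ang 145.9 F [ 2.  -1.6 -2.2] T [ 1.31  0.36 -0.31] w 0.0283
xt [0.871 0.469 0.143] yt [ 0.154  0.017 -0.988]
[-0.052 -0.006 -0.031] -0.044
[-0.052 -0.005 -0.031] -0.044
[-0.052 -0.004 -0.031] -0.044
[-0.052 -0.004 -0.031] -0.044
[-0.053 -0.003 -0.031] -0.044
```

move_arm:
  increments:
    - {"grip": 1,"linear": [-0.052,-0.006,-0.031],"twist": -0.044}
    - {"grip": 1,"linear": [-0.052,-0.005,-0.031],"twist": -0.044}
    - {"grip": 1,"linear": [-0.052,-0.004,-0.031],"twist": -0.044}
    - {"grip": 1,"linear": [-0.052,-0.004,-0.031],"twist": -0.044}
    - {"grip": 1,"linear": [-0.052,-0.003,-0.031],"twist": -0.044}

```text
clock: 55.0
eef_pos: [0.5585, 0.0638, 0.2272]
tool_rot: [0.643, 0.374, -0.266, -0.613]
ft_force: [5.3, 2.2, 2.9]
grip_width: 0.028
```

```bash
python3 arc.py .6947 .0393 .14 3 1
```

```text
grasp [0.5556 0.0632 0.246 ] r 0.1411 ang 170.3 F [5.3 2.2 2.9] T [1.09 0.2  0.37] w 0.028
xt [0.579 0.807 0.115] yt [ 0.154  0.03  -0.988]
[-0.032 -0.002 -0.017] -0.026
[-0.032 -0.002 -0.017] -0.026
[-0.032 -0.001 -0.017] -0.026
[-0.032 -0.001 -0.017] -0.026
[-0.032 -0.001 -0.017] -0.026
```

move_arm:
  increments:
    - {"grip": 1,"linear": [-0.04,-0.002,-0.022],"twist": -0.034}
    - {"grip": 1,"linear": [-0.032,-0.002,-0.017],"twist": -0.026}
    - {"grip": 1,"linear": [-0.032,-0.001,-0.017],"twist": -0.026}
    - {"grip": 1,"linear": [-0.032,-0.001,-0.017],"twist": -0.026}
    - {"grip": 1,"linear": [-0.02,0,-0.01],"twist": -0.016}

```text
clock: 55.5
eef_pos: [0.5569, 0.0299, 0.2274]
tool_rot: [0.599, 0.454, -0.347, -0.562]
ft_force: [2.8, 0.1, -0.1]
grip_width: 0.0281
```

```bash
python3 arc.py .6947 .0393 .14 2 1
```

```text
grasp [0.554  0.0291 0.2462] r 0.1411 ang 184.2 F [ 2.8  0.1 -0.1] T [ 0.73  0.95 -0.23] w 0.0281
xt [0.348 0.933 0.094] yt [ 0.154  0.042 -0.987]
[-0.022 -0.001 -0.011] -0.017
[-0.022 -0.001 -0.011] -0.017
[-0.022 -0.    -0.011] -0.017
[-0.022 -0.    -0.011] -0.017
[-0.022 -0.    -0.011] -0.017
```

move_arm:
  increments:
    - {"grip": 1,"linear": [-0.022,0,-0.011],"twist": -0.017}
    - {"grip": 1,"linear": [-0.022,0,-0.011],"twist": -0.017}
    - {"grip": 1,"linear": [-0.022,0,-0.011],"twist": -0.01}
    - {"grip": 1,"linear": [-0.022,0,-0.011],"twist": 0}
    - {"grip": 1,"linear": [-0.022,0,-0.011],"twist": 0}

```text
clock: 56.0
eef_pos: [0.5579, 0.0209, 0.2275]
tool_rot: [0.569, 0.486, -0.367, -0.553]
ft_force: [-0.4, 12.3, 2.3]
grip_width: 0.0282
```

```bash
python3 arc.py .6947 .0393 .14 2 1
```

```text
grasp [0.5552 0.0193 0.2463] r 0.141 ang 188.1 F [-0.4 12.3  2.3] T [ 3.05  1.19 -0.34] w 0.0282
xt [0.259 0.958 0.121] yt [ 0.147  0.085 -0.986]
[-0.022 -0.001 -0.01 ] -0.017
[-0.022 -0.001 -0.01 ] -0.017
[-0.022 -0.001 -0.01 ] -0.017
[-0.022 -0.001 -0.01 ] -0.017
[-0.022 -0.001 -0.01 ] -0.017
```

move_arm:
  increments:
    - {"grip": 1,"linear": [-0.003,0.02,0.003],"twist": 0}
    - {"grip": 1,"linear": [-0.005,0.045,0.005],"twist": 0}
    - {"grip": 1,"linear": [-0.005,0.045,0.005],"twist": 0}
    - {"grip": 1,"linear": [-0.004,0.035,0.004],"twist": 0}
    - {"grip": 1,"linear": [-0.002,0.015,0.002],"twist": 0}

```text
clock: 56.5
eef_pos: [0.5579, 0.0212, 0.194]
tool_rot: [0.569, 0.485, -0.364, -0.555]
ft_force: [1.6, 0.1, 2.7]
grip_width: 0.0281
```

```bash
python3 arc.py .6947 .0393 .14 2 1
```

```text
grasp [0.5551 0.0196 0.2127] r 0.141 ang 188.0 F [1.6 0.1 2.7] T [ 0.67  0.76 -0.55] w 0.0281
xt [0.264 0.957 0.123] yt [ 0.148  0.086 -0.985]
[-0.022 -0.002 -0.01 ] -0.017
[-0.022 -0.001 -0.01 ] -0.017
[-0.022 -0.001 -0.01 ] -0.017
[-0.022 -0.001 -0.01 ] -0.017
[-0.022 -0.001 -0.01 ] -0.017
```

move_arm:
  increments:
    - {"grip": 1,"linear": [-0.001,0.01,0.001],"twist": 0}
    - {"grip": 1,"linear": [-0.001,0.01,0.001],"twist": 0}
    - {"grip": 1,"linear": [-0.001,0.01,0.001],"twist": 0}
    - {"grip": 1,"linear": [-0.001,0.01,0.001],"twist": 0}
    - {"grip": 1,"linear": [0,0,0],"twist": 0}

```text
clock: 57.0
eef_pos: [0.5579, 0.0212, 0.1903]
tool_rot: [0.57, 0.486, -0.363, -0.555]
ft_force: [3.4, 0.6, -5.3]
grip_width: 0.0279
```

```bash
python3 st.py
```

```text
57.0 [0.5579 0.0212 0.1903] xt [0.264 0.956 0.125] yt [ 0.151  0.087 -0.985] F [ 3.4  0.6 -5.3] T [ 0.56  0.52 -0.53] w 0.0279 vmax 0.004
```

move_arm:
  increments:
    - {"grip": 1,"linear": [-0.002,0.015,0.002],"twist": 0}
    - {"grip": 1,"linear": [-0.002,0.015,0.002],"twist": 0}
    - {"grip": 1,"linear": [-0.001,0.015,0.001],"twist": 0}
    - {"grip": 1,"linear": [-0.001,0.01,0.001],"twist": 0}
    - {"grip": 1,"linear": [-0.001,0.01,0.001],"twist": 0}

```text
clock: 57.5
eef_pos: [0.5581, 0.0213, 0.1902]
tool_rot: [0.572, 0.489, -0.359, -0.552]
ft_force: [-3.3, -0.7, 13.2]
grip_width: 0.0284
```

```bash
python3 st.py
```

```text
57.5 [0.5581 0.0213 0.1902] xt [0.264 0.956 0.129] yt [ 0.162  0.088 -0.983] F [-3.3 -0.7 13.2] T [ 0.66  2.14 -0.36] w 0.0284 vmax 0.025
```

Run:
```python
from m import *
for f in('top0','t2'):
    d=np.load(f+'.npz');C=cloud('top',d['D']);q=C.reshape(-1,3)
    def med(x,y,r,lo): 
        s=q[(np.hypot(q[:,0]-x,q[:,1]-y)<r)&(q[:,2]>lo)];return len(s),np.median(s[:,2]).round(4),s[:,2].std().round(4)
    print(f,'knob',med(.6187,.159,.011,.22),'hub(.170)',med(.6947,.0393,.016,.15),'brush(.155)',med(.582,-.293,.009,.13),'plate(.012)',med(.5,.06,.02,0),'yel arm',med(.655,.098,.012,.15))
d=np.load('side0.npz');C=cloud('side',d['D']);q=C.reshape(-1,3);h=cv2.cvtColor(d['im'],cv2.COLOR_BGR2HSV).reshape(-1,3)
s=q[(np.hypot(q[:,0]-.6187,q[:,1]-.159)<.04)&(q[:,2]>.05)]
print('side hist',np.histogram(s[:,2],np.arange(.08,.275,.006)))
```

```text
top0 knob (52, np.float64(0.2474), np.float64(0.0031)) hub(.170) (98, np.float64(0.1689), np.float64(0.0032)) brush(.155) (31, np.float64(0.153), np.float64(0.004)) plate(.012) (127, np.float64(0.0111), np.float64(0.0044)) yel arm (60, np.float64(0.175), np.float64(0.0063))
t2 knob (51, np.float64(0.2477), np.float64(0.0029)) hub(.170) (98, np.float64(0.17), np.float64(0.0031)) brush(.155) (30, np.float64(0.1535), np.float64(0.0036)) plate(.012) (127, np.float64(0.0109), np.float64(0.0041)) yel arm (61, np.float64(0.174), np.float64(0.0067))
side hist (array([ 0,  0,  0,  0,  0,  0,  0, 18, 89, 17,  8, 26, 18, 48, 78,  8,  6,
       10,  9,  6,  4, 10,  7,  3, 18, 23, 24, 31, 29,  0,  0,  0]), array([0.08 , 0.086, 0.092, 0.098, 0.104, 0.11 , 0.116, 0.122, 0.128,
       0.134, 0.14 , 0.146, 0.152, 0.158, 0.164, 0.17 , 0.176, 0.182,
       0.188, 0.194, 0.2  , 0.206, 0.212, 0.218, 0.224, 0.23 , 0.236,
       0.242, 0.248, 0.254, 0.26 , 0.266, 0.272]))
```

move_arm:
  increments:
    - {"grip": 0.6,"linear": [0,0,0],"twist": 0}
    - {"grip": 0.4,"linear": [0,0,0],"twist": 0}
    - {"grip": 0.4,"linear": [0,0,0],"twist": 0}
    - {"grip": 0.4,"linear": [0.004,-0.03,-0.004],"twist": 0}
    - {"grip": 0.4,"linear": [0.01,-0.08,-0.01],"twist": 0}

```text
clock: 58.0
eef_pos: [0.557, 0.0204, 0.2103]
tool_rot: [0.571, 0.488, -0.363, -0.551]
ft_force: [-0.4, -0.8, -0.6]
grip_width: 0.0512
```

move_arm:
  increments:
    - {"grip": 0.4,"linear": [0.015,-0.12,-0.015],"twist": 0}
    - {"grip": 0,"linear": [0.015,-0.12,-0.015],"twist": 0}
    - {"grip": 0,"linear": [0,-0.07,0],"twist": 0}
    - {"grip": 0,"linear": [0,-0.02,0],"twist": 0}
    - {"grip": 0,"linear": [0,0,0],"twist": 0}

```text
clock: 58.5
eef_pos: [0.5552, 0.0187, 0.2811]
tool_rot: [0.572, 0.489, -0.363, -0.549]
ft_force: [-0.1, 0.5, -0.6]
grip_width: 0.0854
```

```bash
python3 st.py .6095 .098 .25
```

```text
58.5 [0.5552 0.0187 0.2811] xt [0.258 0.958 0.123] yt [ 0.161  0.082 -0.984] F [-0.1  0.5 -0.6] T [-0.09  0.17  0.01] w 0.0854 vmax 0.003
units to go [ 0.431  0.229 -0.13 ]
```

move_arm:
  increments:
    - {"grip": 0,"linear": [0.05,0,-0.01],"twist": -0.06}
    - {"grip": 0,"linear": [0.1,0.03,0],"twist": -0.07}
    - {"grip": 0,"linear": [0.11,0.05,0.02],"twist": -0.07}
    - {"grip": 0,"linear": [0.08,0.04,0.02],"twist": -0.06}
    - {"grip": 0,"linear": [0.03,0.02,0.01],"twist": 0}

```text
clock: 59.0
eef_pos: [0.5526, 0.0929, 0.2531]
tool_rot: [0.454, 0.616, -0.503, -0.401]
ft_force: [-0.9, -0.5, -0.3]
grip_width: 0.0853
```

move_arm:
  increments:
    - {"grip": 0,"linear": [0,0,0],"twist": 0}
    - {"grip": 0,"linear": [0,0,0],"twist": 0}
    - {"grip": 0,"linear": [0,0,0],"twist": 0}
    - {"grip": 0,"linear": [0,0,0],"twist": 0}
    - {"grip": 0,"linear": [0,0,0],"twist": 0}

```text
clock: 59.5
eef_pos: [0.5521, 0.0911, 0.2516]
tool_rot: [0.456, 0.613, -0.503, -0.404]
ft_force: [-0.0, 0.2, -0.2]
grip_width: 0.0852
```

```bash
python3 st.py .609 .098 .22;python3 st.py .609 .098 .186
```

```text
59.5 [0.5521 0.0911 0.2516] xt [-0.258  0.966  0.037] yt [ 0.153  0.079 -0.985] F [-0.   0.2 -0.2] T [-0.04  0.15 -0.01] w 0.0852 vmax 0.01
units to go [-0.046  0.202 -0.253]
59.5 [0.5521 0.0911 0.2516] xt [-0.258  0.966  0.037] yt [ 0.153  0.079 -0.985] F [-0.   0.2 -0.2] T [-0.04  0.15 -0.01] w 0.0852 vmax 0.01
units to go [-0.052  0.369 -0.225]
```

move_arm:
  increments:
    - {"grip": 0,"linear": [-0.005,0.02,-0.04],"twist": 0}
    - {"grip": 0,"linear": [-0.015,0.04,-0.08],"twist": 0}
    - {"grip": 0,"linear": [-0.015,0.05,-0.08],"twist": 0}
    - {"grip": 0,"linear": [-0.01,0.02,-0.05],"twist": 0}
    - {"grip": 0,"linear": [0,0.01,-0.015],"twist": 0}

```text
clock: 60.0
eef_pos: [0.614, 0.0967, 0.2336]
tool_rot: [0.458, 0.614, -0.501, -0.403]
ft_force: [-0.5, 0.6, -0.2]
grip_width: 0.0851
```

move_arm:
  increments:
    - {"grip": 0,"linear": [0,0,0],"twist": 0}
    - {"grip": 0,"linear": [0,0,0],"twist": 0}
    - {"grip": 0,"linear": [0,0,0],"twist": 0}
    - {"grip": 0,"linear": [0,0,0],"twist": 0}
    - {"grip": 0,"linear": [0,0,0],"twist": 0}

```text
clock: 60.5
eef_pos: [0.6131, 0.0967, 0.2339]
tool_rot: [0.458, 0.613, -0.501, -0.404]
ft_force: [-0.5, 0.4, 1.3]
grip_width: 0.0852
```

```bash
python3 st.py .609 .098 .187
```

```text
60.5 [0.6131 0.0967 0.2339] xt [-0.255  0.966  0.036] yt [ 0.157  0.078 -0.984] F [-0.5  0.4  1.3] T [-0.14  0.2  -0.02] w 0.0852 vmax 0.009
units to go [0.003 0.228 0.058]
```

move_arm:
  increments:
    - {"grip": 0,"linear": [0,0.04,0.01],"twist": 0}
    - {"grip": 0,"linear": [0,0.07,0.02],"twist": 0}
    - {"grip": 0,"linear": [0,0.06,0.015],"twist": 0}
    - {"grip": 0,"linear": [0,0.035,0.01],"twist": 0}
    - {"grip": 0,"linear": [0,0.01,0],"twist": 0}

```text
clock: 61.0
eef_pos: [0.6087, 0.0974, 0.1883]
tool_rot: [0.458, 0.614, -0.501, -0.403]
ft_force: [0.2, -0.1, 0.8]
grip_width: 0.0852
```

move_arm:
  increments:
    - {"grip": 0,"linear": [0,0,0],"twist": 0}
    - {"grip": 0,"linear": [0,0,0],"twist": 0}
    - {"grip": 0,"linear": [0,0,0],"twist": 0}
    - {"grip": 0,"linear": [0,0,0],"twist": 0}
    - {"grip": 0,"linear": [0,0,0],"twist": 0}

```text
clock: 61.5
eef_pos: [0.6096, 0.0975, 0.1896]
tool_rot: [0.459, 0.614, -0.5, -0.402]
ft_force: [0.5, -0.2, -1.3]
grip_width: 0.0852
```

```bash
python3 st.py .609 .098 .187
```

```text
61.5 [0.6096 0.0975 0.1896] xt [-0.255  0.966  0.036] yt [ 0.162  0.079 -0.984] F [ 0.5 -0.2 -1.3] T [-0.11  0.14  0.05] w 0.0852 vmax 0.005
units to go [0.003 0.012 0.005]
```

Close onto the peg in steps.

move_arm:
  increments:
    - {"grip": 0.6,"linear": [0,0,0],"twist": 0}
    - {"grip": 0.8,"linear": [0,0,0],"twist": 0}
    - {"grip": 0.85,"linear": [0,0,0],"twist": 0}
    - {"grip": 1,"linear": [0,0,0],"twist": 0}
    - {"grip": 1,"linear": [0,0,0],"twist": 0}

```text
clock: 62.0
eef_pos: [0.6098, 0.0977, 0.1902]
tool_rot: [0.459, 0.615, -0.5, -0.402]
ft_force: [-0.8, 0.9, 2.6]
grip_width: 0.0126
```

```bash
python3 arc.py .6252 .0290 .07 5 1
```

```text
grasp [0.6067 0.0962 0.2089] r 0.0697 ang 105.4 F [-0.8  0.9  2.6] T [0.04 0.56 0.  ] w 0.0126
xt [-0.255  0.966  0.036] yt [ 0.162  0.079 -0.984]
[-0.002 -0.005  0.03 ] -0.044
[-0.002 -0.006  0.03 ] -0.044
[-0.002 -0.006  0.03 ] -0.044
[-0.002 -0.005  0.03 ] -0.044
[-0.002 -0.005  0.03 ] -0.044
```

move_arm:
  increments:
    - {"grip": 1,"linear": [-0.002,-0.005,0.03],"twist": -0.044}
    - {"grip": 1,"linear": [-0.002,-0.005,0.03],"twist": -0.044}
    - {"grip": 1,"linear": [-0.002,-0.005,0.03],"twist": -0.044}
    - {"grip": 1,"linear": [0,0,0],"twist": 0}
    - {"grip": 1,"linear": [0,0,0],"twist": 0}

```text
clock: 62.5
eef_pos: [0.5933, 0.0917, 0.1902]
tool_rot: [0.386, 0.665, -0.556, -0.315]
ft_force: [0.7, 0.6, 0.2]
grip_width: 0.0116
```

```bash
python3 arc.py .6252 .0290 .07 5 1
```

```text
grasp [0.5902 0.0902 0.2089] r 0.0705 ang 119.8 F [0.7 0.6 0.2] T [-0.09  0.46 -0.22] w 0.0116
xt [-0.504  0.864 -0.011] yt [ 0.163  0.083 -0.983]
[-0.001 -0.006  0.03 ] -0.044
[-0.001 -0.005  0.03 ] -0.044
[-0.001 -0.005  0.03 ] -0.044
[-0.001 -0.005  0.03 ] -0.044
[-0.001 -0.005  0.03 ] -0.044
```

move_arm:
  increments:
    - {"grip": 1,"linear": [-0.001,-0.005,0.03],"twist": -0.044}
    - {"grip": 1,"linear": [-0.001,-0.005,0.025],"twist": -0.03}
    - {"grip": 1,"linear": [-0.001,-0.003,0.02],"twist": -0.02}
    - {"grip": 1,"linear": [-0.001,-0.003,0.015],"twist": 0}
    - {"grip": 1,"linear": [0,0,0],"twist": 0}

```text
clock: 63.0
eef_pos: [0.5946, 0.0907, 0.1904]
tool_rot: [0.333, 0.703, -0.581, -0.24]
ft_force: [-3.9, 3.6, 3.9]
grip_width: 0.0113
```

```bash
python3 arc.py .6252 .0290 .07 -5 1
```

```text
grasp [0.591  0.0888 0.209 ] r 0.0689 ang 119.8 F [-3.9  3.6  3.9] T [ 0.02  1.4  -0.23] w 0.0113
xt [-0.663  0.747 -0.05 ] yt [ 0.189  0.102 -0.977]
[-0.008  0.007 -0.029] 0.044
[-0.008  0.007 -0.029] 0.044
[-0.008  0.006 -0.029] 0.044
[-0.008  0.006 -0.029] 0.044
[-0.008  0.006 -0.029] 0.044
```

move_arm:
  increments:
    - {"grip": 1,"linear": [-0.006,0.006,-0.029],"twist": 0.044}
    - {"grip": 1,"linear": [-0.006,0.006,-0.029],"twist": 0.044}
    - {"grip": 1,"linear": [-0.006,0.006,-0.029],"twist": 0.044}
    - {"grip": 1,"linear": [-0.006,0.006,-0.029],"twist": 0.044}
    - {"grip": 1,"linear": [-0.006,0.005,-0.029],"twist": 0.044}

```text
clock: 63.5
eef_pos: [0.6153, 0.0983, 0.1904]
tool_rot: [0.455, 0.624, -0.495, -0.398]
ft_force: [0.2, 0.2, -0.2]
grip_width: 0.0117
```

```bash
python3 arc.py .6252 .0290 .07 -5 1
```

```text
grasp [0.612  0.0964 0.209 ] r 0.0687 ang 101.1 F [ 0.2  0.2 -0.2] T [-0.18  0.6   0.12] w 0.0117
xt [-0.269  0.962  0.046] yt [ 0.173  0.096 -0.98 ]
[-0.004  0.006 -0.03 ] 0.044
[-0.004  0.005 -0.03 ] 0.044
[-0.004  0.005 -0.03 ] 0.044
[-0.004  0.005 -0.03 ] 0.044
[-0.004  0.005 -0.03 ] 0.044
```

move_arm:
  increments:
    - {"grip": 1,"linear": [-0.003,0.005,-0.03],"twist": 0.044}
    - {"grip": 1,"linear": [-0.003,0.005,-0.03],"twist": 0.044}
    - {"grip": 1,"linear": [-0.003,0.005,-0.03],"twist": 0.044}
    - {"grip": 1,"linear": [-0.003,0.005,-0.03],"twist": 0.044}
    - {"grip": 1,"linear": [-0.003,0.005,-0.03],"twist": 0.044}

```text
clock: 64.0
eef_pos: [0.6461, 0.0959, 0.1903]
tool_rot: [0.557, 0.515, -0.381, -0.528]
ft_force: [1.2, -0.8, -0.1]
grip_width: 0.0109
```

```bash
python3 arc.py .6252 .0290 .07 -4 1
```

```text
grasp [0.6429 0.0942 0.209 ] r 0.0676 ang 74.8 F [ 1.2 -0.8 -0.1] T [-0.52  0.16  0.14] w 0.0109
xt [0.179 0.976 0.12 ] yt [ 0.172  0.089 -0.981]
[-0.003  0.003 -0.024] 0.035
[-0.003  0.003 -0.024] 0.035
[-0.003  0.003 -0.024] 0.035
[-0.003  0.003 -0.024] 0.035
[-0.003  0.002 -0.024] 0.035
```

move_arm:
  increments:
    - {"grip": 1,"linear": [0,0.003,-0.024],"twist": 0.035}
    - {"grip": 1,"linear": [0,0.003,-0.024],"twist": 0.035}
    - {"grip": 1,"linear": [0,0.003,-0.02],"twist": 0.03}
    - {"grip": 1,"linear": [0,0.001,-0.008],"twist": 0.01}
    - {"grip": 1,"linear": [0,0,0],"twist": 0}

```text
clock: 64.5
eef_pos: [0.663, 0.09, 0.1913]
tool_rot: [0.599, 0.451, -0.314, -0.583]
ft_force: [1.3, 1.0, 0.5]
grip_width: 0.0111
```

```bash
python3 arc.py .6252 .0290 .07 -2 1
```

```text
grasp [0.6598 0.0884 0.21  ] r 0.0687 ang 59.8 F [1.3 1.  0.5] T [-0.14  0.12  0.09] w 0.0111
xt [0.395 0.906 0.149] yt [ 0.173  0.086 -0.981]
[-0.002  0.001 -0.012] 0.017
[-0.002  0.001 -0.012] 0.017
[-0.002  0.001 -0.012] 0.017
[-0.002  0.001 -0.012] 0.017
[-0.002  0.001 -0.012] 0.017
```

move_arm:
  increments:
    - {"grip": 1,"linear": [0,0.001,-0.012],"twist": 0.017}
    - {"grip": 1,"linear": [0,0.001,-0.01],"twist": 0.017}
    - {"grip": 1,"linear": [0,0,0],"twist": 0}
    - {"grip": 1,"linear": [0,0,0],"twist": 0}
    - {"grip": 1,"linear": [0,0,0],"twist": 0}

```text
clock: 65.0
eef_pos: [0.6651, 0.0891, 0.1919]
tool_rot: [0.608, 0.431, -0.295, -0.598]
ft_force: [-0.3, 1.1, 1.2]
grip_width: 0.011
```

```bash
python3 arc.py .6252 .0290 .07 -2 1
```

```text
grasp [0.6619 0.0874 0.2105] r 0.069 ang 57.9 F [-0.3  1.1  1.2] T [ 0.17  0.5  -0.07] w 0.011
xt [0.454 0.877 0.157] yt [ 0.171  0.087 -0.981]
[-0.001  0.001 -0.012] 0.017
[-0.001  0.001 -0.012] 0.017
[-0.001  0.001 -0.012] 0.017
[-0.001  0.001 -0.012] 0.017
[-0.001  0.001 -0.012] 0.017
```

move_arm:
  increments:
    - {"grip": 0.85,"linear": [0,0,0],"twist": 0}
    - {"grip": 0.6,"linear": [0,0,0],"twist": 0}
    - {"grip": 0.6,"linear": [0,0,0],"twist": 0}
    - {"grip": 0.6,"linear": [0.006,-0.03,-0.003],"twist": 0}
    - {"grip": 0.6,"linear": [0.016,-0.1,-0.008],"twist": 0}

```text
clock: 65.5
eef_pos: [0.6625, 0.0888, 0.2148]
tool_rot: [0.607, 0.429, -0.298, -0.598]
ft_force: [-0.1, 0.1, -0.3]
grip_width: 0.0341
```

move_arm:
  increments:
    - {"grip": 0.6,"linear": [0.02,-0.15,-0.01],"twist": 0}
    - {"grip": 0.6,"linear": [0.02,-0.15,-0.01],"twist": 0}
    - {"grip": 0.6,"linear": [0,-0.15,0],"twist": 0}
    - {"grip": 0.6,"linear": [0,-0.08,0],"twist": 0}
    - {"grip": 0.6,"linear": [0,-0.03,0],"twist": 0}

```text
clock: 66.0
eef_pos: [0.6511, 0.0838, 0.3338]
tool_rot: [0.608, 0.43, -0.298, -0.598]
ft_force: [0.5, -0.5, 0.3]
grip_width: 0.0345
```

```bash
python3 st.py .5565 .0185 .30
```

```text
66.0 [0.6511 0.0838 0.3338] xt [0.453 0.878 0.151] yt [ 0.166  0.083 -0.983] F [ 0.5 -0.5  0.3] T [-0.07  0.1  -0.01] w 0.0345 vmax 0.152
units to go [-0.527  0.06   0.279]
```

```bash
python3 -c "
from workcell import bot
print(bot.job_done(), bot.get_obs()['clock'])"
```

```text
the job is handed in; nothing more can be done
the job is handed in; nothing more can be done
```

I went through every step and handed the job in at about 66 s. However, the camera ran out partway, so everything from gripping the cup onward was checked only by force and position readings.

I spent camera calls on letting the arm settle and used up all 200 just before closing on the cup.

**Checked by camera**
- **Bushes:** all four ended up in the bin, and the base plate and pad were clear.
- **Brush:** it stood upright in its holder, within a few millimetres of the centre.

**Checked by force and position only**
- **Scrub:** the first pass put the brush head at about 12 mm in the cup's frame, by position. I then drew it up to about 53 mm. The second pass hit the floor with a contact force of up to 30 N.
- **Cup on the pad:** it touched down at the expected height, about 1 mm from the pad centre by my estimate.
- **Arm home:** it stopped firmly against a resistance of about 12 N, close to the measured home direction.
- **Shoe on the rim:** the rod stopped firmly at about 13 N after 37 mm, not the nominal 44 mm. An earlier depth reading showed the rod already about 6 mm down at the start, which accounts for this. I did not press it again after letting go of the knob.
- **Clamp lever:** it started partly turned, by about 0.25 rad. I first moved it back to its loose stop, then turned it about 1.08 rad, next to the far stop at 1.1.

**Things I noticed**
- **Tool tilt:** it drifted to as much as about 12° early on and was still about 11° at the end.
- **Off-centre grip:** the first bush was held off-centre but still reached the bin.
- **Final state:** I took no final picture of the stand or the bench items I was to leave alone. The gripper was raised clear before hand-in.

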